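# Tip the cast sample out of the open chill mould and rack it

### The arm

A 6-joint arm with a two-finger parallel gripper is mounted at the origin on the work surface. World frame = base frame: x ahead of the robot, y to its left, z up, the work surface at z = 0. Lengths are in mm, angles in rad, forces in N, time in s.
With the tool pointing down it reaches from about 300 to 775 mm from the base axis. Payload 14.6 kg.
Tool frame: the origin (TCP) lies on the centre line of the jaws, within the pads' length; the fingertips stand manip.finger_overhang ahead of it and the grasp point (between the pads) lies 11 mm behind it (manip.finger_overhang is the distance from the TCP to the fingertips, in mm); y points along the fingers, x is the direction in which the jaws open and shut, and the axes are right-handed (so a half turn about y gives the same grasp; the last joint's range is limited). The gripper opens to 94 mm and grips with 3 to 60 N. Pads are 16 mm wide; open, the fingers measure 119 mm over their backs; the gripper's body (75 mm by 177 mm) begins 78 mm behind the grasp point.
Start: joints at [-1.309, 0.3, 1.521, -0, 1.321, -0.067], TCP at [177.592, -520.529, 213.446] pointing down, gripper open.
Joint ranges: [-3.03, 3.03], [-0.79, 2.21], [0.23, 2.52], [-1.04, 4.18], [0, 3.07], [-2.55, 2.55]. Speed limits (rad/s): [2.22, 2.22, 2.57, 3.14, 3.14, 3.14].

### API

Orientations are given as [roll, pitch, yaw] about the fixed x, y, z axes, in that order (R = Rz(yaw) Ry(pitch) Rx(roll)).
In Python, from cell import monitor, viewer, ticket, manip gives the robot as it stands.
- The arm moves only by the shell command python3 -m jog 'ROWS' [FORCE]. ROWS is JSON, a list of rows, each an object of numbers: "grip": the finger opening in cm, from 0 to 9.4; "dx", "dy", "dz": the shift along the tool's x, y, z in cm; "spin": the turn about the tool's y in degrees. In form: [{"grip": .., "dx": .., "dy": .., "dz": .., "spin": ..}, ...]. A call has 1 to 20 rows; each row is the pose to reach, as a shift and turn from the pose commanded when the call began, along the tool's axes at that moment; what a row does not reach only later rows make up. A row lasts 1/8 s, in which the tool goes at most 62.5 mm and 10.7 degrees, less where a joint would pass 70% of its speed; a pose out of reach is approached as far as the arm can. A call with a gripper value outside its range is refused whole. The fingers move at their own pace and stop on an object; FORCE is the grip in N (left out, the last holds). Time passes only in rows, so rows that repeat a pose let the fingers close. It gives the time, the measured TCP pose, the force and the opening at its end, in the units of the state.
- monitor.read_state(): the state, without advancing time (a new reading comes with each control period).
- viewer.camera(name): name is "scene" or "top" or "wrist"; returns a dict with "color" (480x640x3 uint8, red, green, blue), "vertical_fov" (degrees; the focal length in pixels is half the picture's height over the tangent of half this angle, whatever the lens; pixels are square), "cx", "cy" (the principal point, pixels), "rvec" (rotation vector, rad) and "tvec" (3), from world to camera coordinates, as OpenCV has them. Camera axes: x right, y down, z forward; pixel columns grow to the right and rows downward; lengths in mm; the calibration is good to about 2 mm. A picture is of the moment at which its call begins. There is no depth.
- ticket.sign_off(): hands the job in, once; it reports no verdict.
The state is a dict: "clock": time; "joints": joint angles; "qd": joint speeds; "effort": joint torques, N m; "eef_pos": TCP position; "eef_rot": TCP orientation; "wrist_force": force on the tool from outside, world axes, zero at the start; "moment": the same for the moment, N m; "finger_gap": finger opening in mm.
Only numpy, scipy, OpenCV 4.12 (cv2) and the standard library are available. Lean on these libraries where they do the work, as an engineer would, in place of code of your own. Each camera call takes 0.05 s, during which the arm holds its last target. There are 200 camera calls.

### The job

The square cast sample lies flush in the open hinged mould; the pry pocket at the mould's front lets a fingertip in under its edge. Tip the sample up out of the cavity and over until it leans against the open lid, and let it rest there by itself. Then pick it up, stand it on edge in either empty slot of the rack, lowering it right to the bottom before you let go, and leave the two samples already in the rack where they are.

Things in the scene. Friction and masses are not known exactly. Their poses are not given: they have to be found in the camera images.
- sample: cast iron sample: plain grey square slab 50 x 50 x 12 mm, about 0.2 kg. Origin at its centre, z normal to the square faces. At the start it lies flat in the mould, z up, top level with the mould's top, x and y along the mould's, 1 mm of play all round. Tipped up about its back lower edge it balances at about 77 degrees; left alone beyond that it leans on the lid, some 115 degrees from flat
- mould: hinged chill mould bolted to the bench (fixed): dark cast block 78 x 92 mm (x -44 to 34, y +-46), 60 mm high, on a 136 x 132 mm foot plate. Origin: middle of the cavity in plan, at bench level; x points from the front to the hinge at the back, z up. Top face at z = 60 mm. Cavity 52 x 52 mm, 12 mm deep (copper floor at z = 48), upright walls, side walls 20 mm, back wall 8 mm thick
- pry_pocket (a point): middle of the cavity's front edge at cavity floor level (mould x -26, y 0, z 48 mm). Here the pry pocket, 44 mm wide, is cut through the front wall: from the front face (x = -44) to x = -10, so it runs 15 mm under the sample's front edge; its floor is at z = 20, 28 mm under the sample's underside; it is open to the front and top
- cavity_back (a point): middle of the foot of the cavity's back wall (mould x = 26, y = 0, z = 48 mm)
- lid (a joint): opening angle of the mould's lid, a slab 84 mm wide, 20 mm thick, on a stiff friction hinge along the mould's y at x = 37, z = 62 mm: 0 shut, about 1.7 now (standing open, leaning a little back), stop at 1.76. Its inner face lies in the plane through the hinge axis; its free edge is 74 mm from it. It yields to about 9 N at its middle
- lid_edge (a point): middle of the free edge of the lid's inner face
- rack: grey sample rack, fixed: base plate 144 x 68 x 8 mm, four slots in a row along its x (x = -51, -17, 17, 51 mm). A slot is 20 mm wide in x between two fins 36 mm wide in y, 4 mm thick, 24 mm high. Origin: centre of its underside, z up. The end slots are taken, the middle two empty. A sample stands in a slot with its faces square to the rack's x, 7 mm out past the fins each side in y
- slot_1 (a point): centre of the floor of one empty middle slot (rack x = -17 mm, z = 8 mm)
- slot_2 (a point): centre of the floor of the other empty middle slot (rack x = 17 mm, z = 8 mm)
- stored_a: sample like the first one, standing in the end slot at rack x = -51 mm. Origin at its centre; z normal to the square faces
- stored_b: the same in the end slot at rack x = 51 mm
Mind the look-alikes: they are no part of the job. What is shaped like the sample but turquoise is not meant.

How it is judged:
By the outcome, as a careful person would: the job done as asked, in the order asked, and still so for the second after the job is handed in, with the robot touching nothing.
It also fails if it takes over 54 s, if anything falls off the work surface, if the arm or the gripper's body presses on something with over 40 N, if the wrist force passes 120 N, or if a joint passes its speed limit or range.

## Working session

There is one attempt and no reset: what is moved stays moved. The work goes in short steps, Python scripts to look and compute and a shell command to move; the robot and the scene stay as the last step left them, time stands still between calls to the robot, and variables do not carry over. Pictures are saved under pics/ and viewed, about 8 in all and at most 12, crops included, and the job is handed in when it is done.

```bash
ls; mkdir -p pics
cat > h.py <<'E'
import numpy as np, cv2
from scipy.spatial.transform import Rotation as Rn
from cell import monitor, viewer, ticket, manip
def cam(n):
    c=viewer.camera(n); f=240/np.tan(np.radians(c["vertical_fov"])/2)
    c["K"]=np.array([[f,0,c["cx"]],[0,f,c["cy"]],[0,0,1.]]); c["R"]=cv2.Rodrigues(np.array(c["rvec"],float))[0]; c["t"]=np.array(c["tvec"],float).ravel(); return c
def onz(c,uv,z):
    uv=np.atleast_2d(uv).astype(float); d=np.c_[uv,np.ones(len(uv))]@np.linalg.inv(c["K"]).T@c["R"]; o=-c["R"].T@c["t"]
    return o+d*((z-o[2])/d[:,2])[:,None]
def proj(c,P):
    q=(np.atleast_2d(P)@c["R"].T+c["t"])@c["K"].T; return q[:,:2]/q[:,2:]
def save(n,img): cv2.imwrite("pics/"+n,img[:,:,::-1])
E
python3 - <<'E'
from h import *
print(monitor.read_state(), manip.finger_overhang)
for n in ("scene","top","wrist"):
    c=cam(n); save(n+"0.png",c["color"]); print(n,c["vertical_fov"],c["cx"],c["cy"],-c["R"].T@c["t"],c["R"].round(3).tolist())
E
```

```text
pics
{'clock': 0.0, 'joints': array([-1.30861378e+00,  3.00474627e-01,  1.52161217e+00, -4.07610769e-05,
        1.32066805e+00, -6.66489796e-02]), 'qd': array([-0.00219754,  0.00076875, -0.0016405 ,  0.00107081, -0.00175093,
        0.00170459]), 'effort': array([-3.70064654e-04, -5.31806552e+01, -3.52734375e+01,  7.08445231e-02,
        2.44358007e-02, -4.29990610e-05]), 'eef_pos': array([ 177.51014501, -520.29339237,  212.87123041]), 'eef_rot': array([-1.57075832e+00,  1.16224470e-03, -1.24195467e+00]), 'wrist_force': array([-0.31209025, -0.37839124, -0.42658752]), 'moment': array([-0.00064328,  0.02974217,  0.0278952 ]), 'finger_gap': 93.98193245320172} 8.0
scene 55.04184662852941 317.30623630972184 241.79457451077676 [1044.02855478 -360.0067605   578.03602786] [[0.508, 0.861, 0.015], [0.529, -0.298, -0.794], [-0.679, 0.412, -0.607]]
top 54.854911232205716 319.51899791070565 242.87283696136123 [442.36109577  -6.92785241 925.58268129] [[-0.018, -1.0, -0.013], [-0.997, 0.019, -0.071], [0.071, 0.011, -0.997]]
wrist 64.8859559223614 322.9809671554669 236.29255270077866 [ 239.78210544 -500.32705124  384.48082926] [[0.323, -0.946, -0.001], [-0.922, -0.315, 0.225], [-0.213, -0.072, -0.974]]
```

View pics/top0.png

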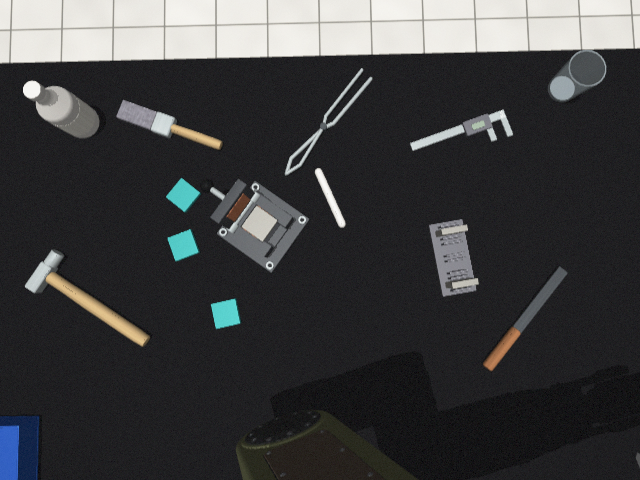

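View pics/scene0.png

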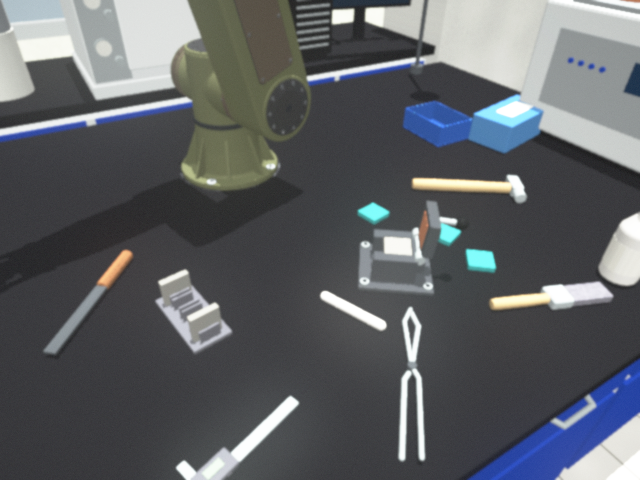

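The top view shows the sample at about (260,223) in the dark mould. The lid is to its upper left (235,203) and the front faces lower right. The rack is at (453,257), with stored samples at (453,230) and (463,284). The turquoise squares at (183,195), (183,245) and (226,313) are the look-alikes. The grey slab in the mould is the one meant, and I'll confirm that in a crop.

```bash
cat > m.py <<'E'
from h import *
c=cam("top"); im=c["color"]; hsv=cv2.cvtColor(im,cv2.COLOR_RGB2HSV)
a=cv2.resize(im[165:285,185:335],None,fx=5,fy=5,interpolation=cv2.INTER_CUBIC)[:, :400+350]
b=cv2.resize(im[210:305,420:490],None,fx=5,fy=5,interpolation=cv2.INTER_CUBIC)
save("crop1.png",a); save("crop2.png",b)
# sample top
m=((hsv[...,2]>150)&(hsv[...,1]<60)).astype(np.uint8)
n,l,s,ce=cv2.connectedComponentsWithStats(m)
k=l[223,260]; cs,_=cv2.findContours((l==k).astype(np.uint8),0,2); r=cv2.minAreaRect(cs[0]); print("sample",r,s[k])
P=onz(c,cv2.boxPoints(r),60); print(P.round(1), P.mean(0))
E=np.roll(P,-1,0)-P; print(np.linalg.norm(E,axis=1), np.degrees(np.arctan2(E[:,1],E[:,0])))
# bolts / white rings of mould foot
for i in range(1,n):
    if 4<s[i][4]<2000 and 185<ce[i][0]<335 and 165<ce[i][1]<285: print("blob",ce[i].round(1),s[i][4],onz(c,ce[i],8).round(1))
# rack
sub=((hsv[...,2]>75)).astype(np.uint8); sub=cv2.morphologyEx(sub,cv2.MORPH_CLOSE,np.ones((5,5)))
n,l,s,ce=cv2.connectedComponentsWithStats(sub); k=l[262,440]; cs,_=cv2.findContours((l==k).astype(np.uint8),0,2)
ap=cv2.minAreaRect(cs[0]); P=onz(c,cv2.boxPoints(ap),8); print("rack",ap,s[k]); print(P.round(1),P.mean(0)); E=np.roll(P,-1,0)-P; print(np.linalg.norm(E,axis=1), np.degrees(np.arctan2(E[:,1],E[:,0])))
E
python3 m.py
```

```text
sample ((258.8851318359375, 223.06080627441406), (25.69072723388672, 26.50446128845215), 35.53767776489258) [242 206  35  35 676]
[[538.3 150.8  60. ]
 [578.8 121.3  60. ]
 [549.6  82.1  60. ]
 [509.3 111.6  60. ]] [543.99559577 116.46376878  60.        ]
[50.00676854 48.90725398 49.8615588  48.7636794 ] [ -36.08079743 -126.65975921  143.75565705   53.50939807]
blob [329.7 197.2] 461 [[599.4 -18.7   8. ]]
blob [255.  186.1] 30 [[625. 131.   8.]]
blob [217. 193.] 67 [[612.4 207.6   8. ]]
blob [239.1 216.1] 196 [[564.8 163.5   8. ]]
blob [259. 223.] 676 [[550.2 123.7   8. ]]
blob [301.6 219.5] 39 [[555.6  38.4   8. ]]
blob [269.  264.9] 39 [[466.1 104.6   8. ]]
rack ((453.90380859375, 257.0192565917969), (73.73966217041016, 37.85041809082031), 78.69007110595703) [ 429  219   50   78 2539]
[[ 540.3 -213.2    8. ]
 [ 553.7 -287.4    8. ]
 [ 410.1 -309.8    8. ]
 [ 396.9 -236.6    8. ]] [ 475.22290237 -261.74183822    8.        ]
[ 75.32391046 145.35714957  74.46388731 145.32100332] [ -79.77216364 -171.10207417  100.21342337    9.23674772]
```

View pics/crop1.png

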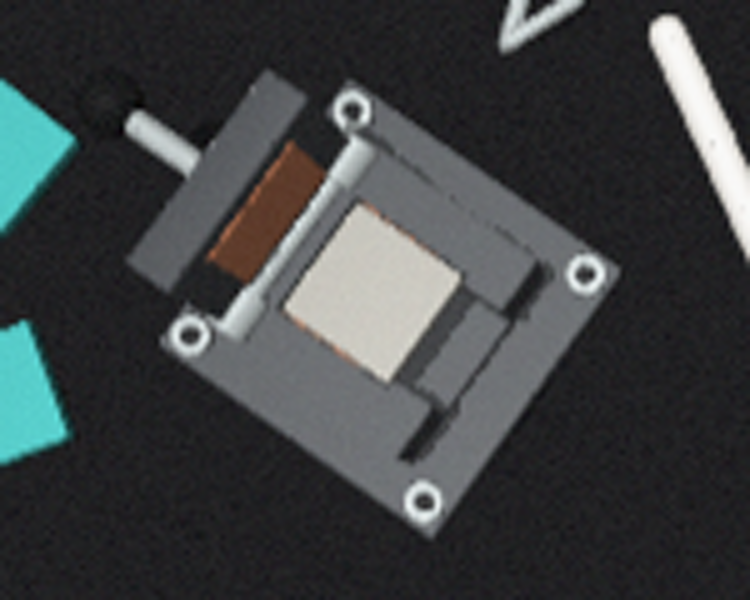

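View pics/crop2.png

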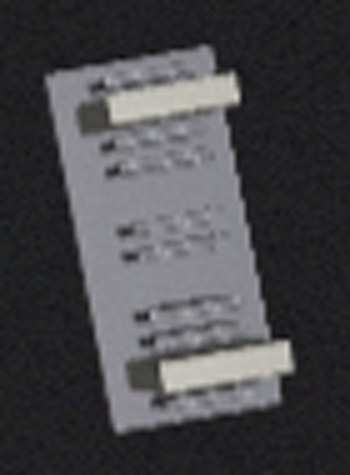

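The crops confirm it. The grey slab lies in the mould with the pocket at its lower right, and the rack's two middle slots are empty. Next I need to see the finger shape.

View pics/wrist0.png

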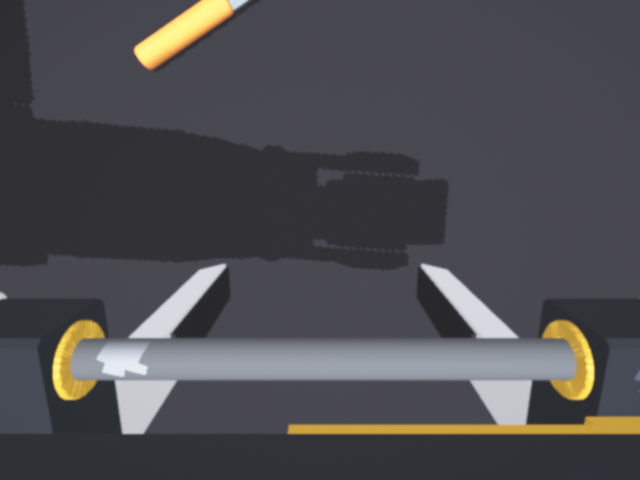

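The fingers are plain, and they can only point straight down. My plan:

- **Pry:** put the closed fingers in the pocket, press on the sample's front face, and carry it up along its arc.
- **Grasp:** take the leaning sample by its two side edges.
- **Rack:** straighten it against a rack fin while lowering it into the slot.

```bash
cat >> h.py <<'E'
import sys
YM=np.radians(53.6); OM=np.array([544.,116.5]); 
def mould(x,y,z):
    c,s=np.cos(YM),np.sin(YM); return np.array([OM[0]+c*x-s*y,OM[1]+s*x+c*y,z])
def inmould(p):
    c,s=np.cos(YM),np.sin(YM); d=np.array(p[:2])-OM; return np.array([c*d[0]+s*d[1],-s*d[0]+c*d[1],p[2]]).round(1)
def delta(P,yaw=None):
    "cm shifts in tool axes + spin deg to reach world P, yaw deg"
    st=monitor.read_state(); R=Rn.from_euler('xyz',st["eef_rot"]).as_matrix(); d=R.T@(np.array(P)-st["eef_pos"])/10
    sp=None if yaw is None else -((yaw-np.degrees(st["eef_rot"][2])+180)%360-180)
    print("dx %.2f dy %.2f dz %.2f"%tuple(d),"spin",sp)
E
python3 -c "
from h import *
delta(mould(-55,0,200),YM*180/np.pi-90)"
```

```text
dx -45.31 dy 1.34 dz 50.73 spin -34.761071096428566
```

```bash
R='x'; python3 -m jog '[{"grip":0,"dx":-45.3,"dy":1.3,"dz":50.7,"spin":-34.8},{"grip":0,"dx":-45.3,"dy":1.3,"dz":50.7,"spin":-34.8},{"grip":0,"dx":-45.3,"dy":1.3,"dz":50.7,"spin":-34.8},{"grip":0,"dx":-45.3,"dy":1.3,"dz":50.7,"spin":-34.8},{"grip":0,"dx":-45.3,"dy":1.3,"dz":50.7,"spin":-34.8},{"grip":0,"dx":-45.3,"dy":1.3,"dz":50.7,"spin":-34.8},{"grip":0,"dx":-45.3,"dy":1.3,"dz":50.7,"spin":-34.8},{"grip":0,"dx":-45.3,"dy":1.3,"dz":50.7,"spin":-34.8},{"grip":0,"dx":-45.3,"dy":1.3,"dz":50.7,"spin":-34.8},{"grip":0,"dx":-45.3,"dy":1.3,"dz":50.7,"spin":-34.8},{"grip":0,"dx":-45.3,"dy":1.3,"dz":50.7,"spin":-34.8},{"grip":0,"dx":-45.3,"dy":1.3,"dz":50.7,"spin":-34.8},{"grip":0,"dx":-45.3,"dy":1.3,"dz":50.7,"spin":-34.8},{"grip":0,"dx":-45.3,"dy":1.3,"dz":50.7,"spin":-34.8},{"grip":0,"dx":-45.3,"dy":1.3,"dz":50.7,"spin":-34.8},{"grip":0,"dx":-45.3,"dy":1.3,"dz":50.7,"spin":-34.8}]' 20
python3 - <<'E'
from h import *
st=monitor.read_state(); print(inmould(st["eef_pos"]))
c=cam("wrist"); save("w1.png",c["color"]); hsv=cv2.cvtColor(c["color"],cv2.COLOR_RGB2HSV)
print("pred sample corners",proj(c,[mould(x,y,60) for x,y in((-25,-25),(-25,25),(25,25),(25,-25))]).round(0).tolist())
m=((hsv[...,2]>150)&(hsv[...,1]<60)).astype(np.uint8)
n,l,s,ce=cv2.connectedComponentsWithStats(m)
for k in range(1,n):
    if s[k][4]>3000:
        cs,_=cv2.findContours((l==k).astype(np.uint8),0,2); q=cv2.approxPolyDP(cs[0],12,True)[:,0]
        P=onz(c,q,60); print(s[k],q.tolist(),[inmould(p).tolist() for p in P])
E
```

```text
clock: 2.2
eef_pos: [511.1, 71.4, 200.7]
eef_rot: [-1.571, -0.0, -0.635]
wrist_force: [-0.1, 1.1, -1.2]
finger_gap: 0.2
[-55.8  -0.3 200.7]
pred sample corners [[351.0, 191.0], [291.0, 191.0], [290.0, 128.0], [353.0, 128.0]]
[ 257   59  137   30 3924] [[257, 60], [258, 88], [393, 87], [392, 60]] [[75.4, 49.1, 60.0], [55.2, 49.1, 60.0], [56.0, -55.9, 60.0], [75.4, -54.3, 60.0]]
[  253    89   144   140 12449] [[254, 89], [260, 228], [275, 223], [265, 201], [297, 211], [293, 176], [307, 207], [352, 191], [357, 139], [358, 178], [390, 205], [395, 92], [377, 111], [294, 112]] [[54.4, 52.3, 60.0], [-56.0, 51.7, 60.0], [-51.7, 38.9, 60.0], [-33.1, 46.7, 60.0], [-41.5, 20.3, 60.0], [-12.6, 23.1, 60.0], [-38.2, 11.9, 60.0], [-24.8, -25.4, 60.0], [16.8, -28.7, 60.0], [-14.2, -30.1, 60.0], [-36.5, -57.3, 60.0], [52.3, -57.6, 60.0], [38.2, -44.0, 60.0], [37.4, 21.4, 60.0]]
```

View pics/w1.png

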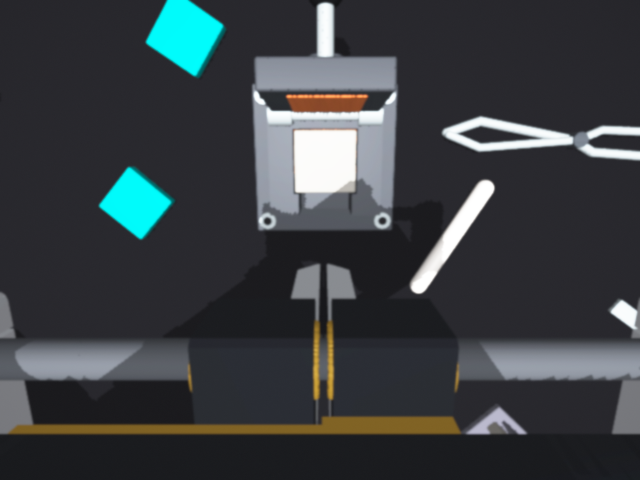

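The sample shows at (293–357, 129–192), within about 2 mm of the prediction. I'll lower the fingers into the pocket and then creep in until they touch.

```bash
sed -i 's/^YM=.*/YM=np.radians(53.6); OM=np.array([545.,115.8])/' h.py; python3 -m jog '[{"dx":0.1,"dy":5},{"dx":0.1,"dy":10},{"dx":0.1,"dy":14},{"dx":0.1,"dy":16.4},{"dx":0.1,"dy":16.4},{"dx":0.1,"dy":16.4,"dz":0.6},{"dx":0.1,"dy":16.4,"dz":1.2},{"dx":0.1,"dy":16.4,"dz":1.7},{"dx":0.1,"dy":16.4,"dz":1.9},{"dx":0.1,"dy":16.4,"dz":1.9}]'; python3 -c "
from h import *
print(inmould(monitor.read_state()['eef_pos']))"
```

```text
[-55.7   1.  200.6]validation failed for argument at $[0]...
```

```bash
python3 -m jog '[{"grip":0,"dx":0.1,"dy":5,"dz":0,"spin":0},{"grip":0,"dx":0.1,"dy":10,"dz":0,"spin":0},{"grip":0,"dx":0.1,"dy":14,"dz":0,"spin":0},{"grip":0,"dx":0.1,"dy":16.4,"dz":0,"spin":0},{"grip":0,"dx":0.1,"dy":16.4,"dz":0,"spin":0},{"grip":0,"dx":0.1,"dy":16.4,"dz":0.6,"spin":0},{"grip":0,"dx":0.1,"dy":16.4,"dz":1.2,"spin":0},{"grip":0,"dx":0.1,"dy":16.4,"dz":1.7,"spin":0},{"grip":0,"dx":0.1,"dy":16.4,"dz":1.9,"spin":0},{"grip":0,"dx":0.1,"dy":16.4,"dz":1.9,"spin":0}]'; python3 -c "
from h import *
print(inmould(monitor.read_state()['eef_pos']))"
```

```text
clock: 3.5
eef_pos: [523.3, 86.8, 36.5]
eef_rot: [-1.571, -0.0, -0.634]
wrist_force: [0.9, 0.1, -0.6]
finger_gap: 0.5
[-36.3   0.2  36.5]
```

```bash
for i in 1 ; do python3 -m jog '[{"grip":0,"dx":0,"dy":0,"dz":0.2,"spin":0},{"grip":0,"dx":0,"dy":0,"dz":0.35,"spin":0},{"grip":0,"dx":0,"dy":0,"dz":0.4,"spin":0},{"grip":0,"dx":0,"dy":0,"dz":0.4,"spin":0}]'; done; python3 -c "
from h import *
print(inmould(monitor.read_state()['eef_pos']))"
```

```text
clock: 4.0
eef_pos: [524.5, 88.4, 36.4]
eef_rot: [-1.575, 0.001, -0.635]
wrist_force: [-10.5, -13.7, 8.8]
finger_gap: 0.2
[-34.3   0.2  36.4]
```

```bash
python3 -m jog '[{"grip":0,"dx":0,"dy":-0.2,"dz":0,"spin":0},{"grip":0,"dx":0,"dy":-0.4,"dz":0,"spin":0},{"grip":0,"dx":0,"dy":-0.6,"dz":0,"spin":0},{"grip":0,"dx":0,"dy":-0.8,"dz":0,"spin":0}]'
python3 - <<'E'
from h import *
print(inmould(monitor.read_state()['eef_pos'])); 
c=cam("scene"); save("s2.png",cv2.resize(c["color"][180:310,330:490],None,fx=4,fy=4,interpolation=cv2.INTER_CUBIC))
E
```

```text
clock: 4.5
eef_pos: [523.9, 88.1, 43.3]
eef_rot: [-1.576, 0.002, -0.635]
wrist_force: [-7.9, -13.9, -2.6]
finger_gap: 0.5
[-34.9   0.5  43.3]
```

View pics/s2.png

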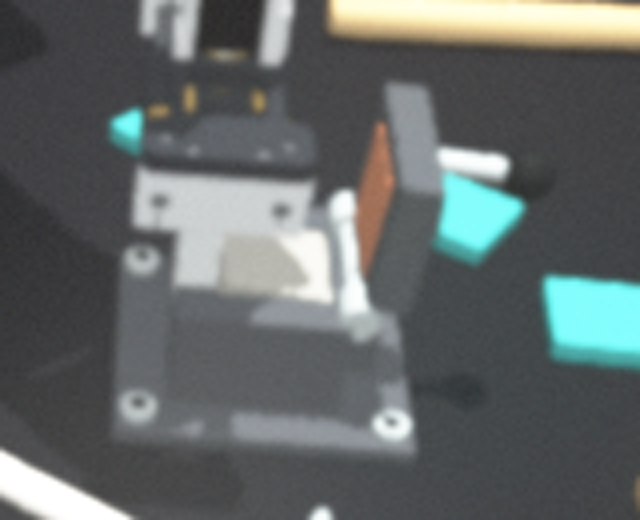

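The fingers are on the sample's front face (220–330, 235–300). A downward force of 2.6 N suggests it is being carried, so I'll keep lifting.

```bash
python3 -m jog '[{"grip":0,"dx":0,"dy":-0.2,"dz":0.0,"spin":0},{"grip":0,"dx":0,"dy":-0.4,"dz":0.0,"spin":0},{"grip":0,"dx":0,"dy":-0.6,"dz":0.0,"spin":0},{"grip":0,"dx":0,"dy":-0.8,"dz":0.0,"spin":0}]';python3 - <<'E'
from h import *
print(inmould(monitor.read_state()['eef_pos'])); 
c=cam("scene"); save("s3.png",cv2.resize(c["color"][200:270,360:460],None,fx=6,fy=6,interpolation=cv2.INTER_CUBIC))
E
```

```text
clock: 5.05
eef_pos: [524.0, 88.2, 51.5]
eef_rot: [-1.576, 0.002, -0.635]
wrist_force: [-7.0, -13.0, -0.2]
finger_gap: 0.7
[-34.7   0.5  51.5]
```

View pics/s3.png

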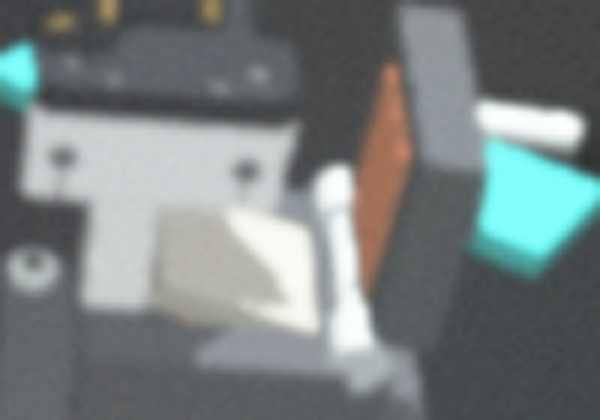

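The sample is tilting: its lower side face shows as a wedge at (150–320, 300–330). I'll follow the arc.

```bash
python3 -m jog '[{"grip":0,"dx":0,"dy":-0.3,"dz":0.03,"spin":0},{"grip":0,"dx":0,"dy":-0.6,"dz":0.08,"spin":0},{"grip":0,"dx":0,"dy":-0.9,"dz":0.15,"spin":0},{"grip":0,"dx":0,"dy":-1.2,"dz":0.27,"spin":0},{"grip":0,"dx":0,"dy":-1.5,"dz":0.41,"spin":0},{"grip":0,"dx":0,"dy":-1.8,"dz":0.59,"spin":0},{"grip":0,"dx":0,"dy":-2.0,"dz":0.75,"spin":0}]';python3 - <<'E'
from h import *
print(inmould(monitor.read_state()['eef_pos'])); 
E
```

```text
clock: 5.98
eef_pos: [528.4, 93.6, 72.4]
eef_rot: [-1.577, 0.002, -0.635]
wrist_force: [-16.8, -20.8, 14.6]
finger_gap: -0.0
[-27.7   0.2  72.4]
```

```bash
python3 -m jog '[{"grip":0,"dx":0,"dy":-0.3,"dz":0.05,"spin":0},{"grip":0,"dx":0,"dy":-0.55,"dz":0.25,"spin":0},{"grip":0,"dx":0,"dy":-0.8,"dz":0.5,"spin":0},{"grip":0,"dx":0,"dy":-1.0,"dz":0.8,"spin":0}]';python3 - <<'E'
from h import *
print(inmould(monitor.read_state()['eef_pos'])); 
c=cam("scene"); save("s4.png",cv2.resize(c["color"][190:270,350:460],None,fx=6,fy=6,interpolation=cv2.INTER_CUBIC))
E
```

```text
clock: 6.48
eef_pos: [534.8, 101.9, 82.8]
eef_rot: [-1.571, -0.0, -0.635]
wrist_force: [-1.8, -2.7, 2.2]
finger_gap: 0.4
[-17.3   0.   82.8]
```

View pics/s4.png

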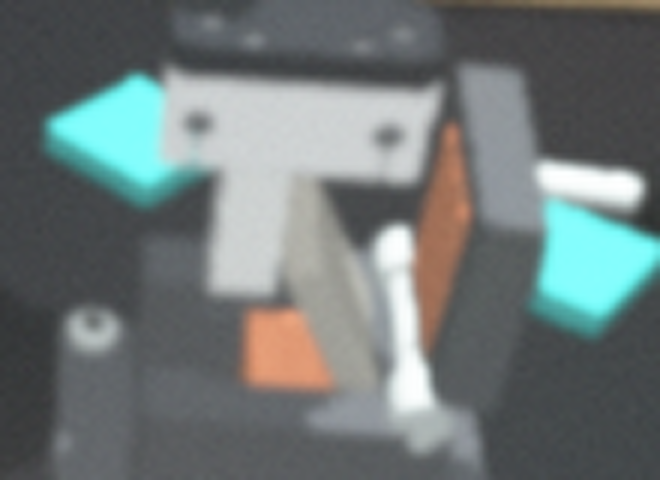

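Tilt is now about 60°, with the slab from (300,180) to (355,385). The fingers carry a wide bracket just above, so I'll check its clearance to the lid before pushing on.

Run:
```python
from h import *
c=cam("scene")
T=lambda p:((proj(c,p)-[350,190])*6).round(0).tolist()
print("lid top inner corners",T([mould(46.5,y,135.4) for y in(-42,42)]), "lid base",T([mould(37,y,62) for y in (-42,42)]))
e=inmould(monitor.read_state()["eef_pos"])
for h in (-8,28,36,45,60,75): print(h,T([mould(e[0]+x,-12.5,e[2]+h) for x in(-37,-33,-8,8,33,37)]))
```

```text
lid top inner corners [[493.0, 218.0], [467.0, 57.0]] lid base [[419.0, 419.0], [399.0, 252.0]]
-8 [[114.0, 302.0], [127.0, 303.0], [210.0, 309.0], [264.0, 313.0], [348.0, 319.0], [361.0, 320.0]]
28 [[124.0, 204.0], [138.0, 205.0], [223.0, 211.0], [278.0, 215.0], [364.0, 221.0], [378.0, 222.0]]
36 [[126.0, 182.0], [140.0, 183.0], [226.0, 189.0], [282.0, 193.0], [368.0, 199.0], [382.0, 200.0]]
45 [[129.0, 156.0], [143.0, 157.0], [230.0, 163.0], [285.0, 167.0], [373.0, 173.0], [387.0, 174.0]]
60 [[134.0, 113.0], [148.0, 114.0], [235.0, 120.0], [292.0, 124.0], [380.0, 130.0], [394.0, 131.0]]
75 [[138.0, 69.0], [152.0, 70.0], [241.0, 76.0], [298.0, 80.0], [387.0, 86.0], [402.0, 87.0]]
```

```bash
python3 -m jog '[{"grip":0,"dx":0,"dy":-0.4,"dz":0.1,"spin":0},{"grip":0,"dx":0,"dy":-0.8,"dz":0.3,"spin":0},{"grip":0,"dx":0,"dy":-1.1,"dz":0.5,"spin":0},{"grip":0,"dx":0,"dy":-1.1,"dz":0.7,"spin":0},{"grip":0,"dx":0,"dy":-1.1,"dz":0.9,"spin":0},{"grip":0,"dx":0,"dy":-1.1,"dz":1.1,"spin":0},{"grip":0,"dx":0,"dy":-1.1,"dz":1.25,"spin":0},{"grip":0,"dx":0,"dy":-1.1,"dz":1.4,"spin":0}]';python3 - <<'E'
from h import *
print(inmould(monitor.read_state()['eef_pos'])); 
c=cam("scene"); save("s5.png",cv2.resize(c["color"][190:270,350:460],None,fx=6,fy=6,interpolation=cv2.INTER_CUBIC))
E
```

```text
clock: 7.58
eef_pos: [543.1, 113.7, 93.4]
eef_rot: [-1.571, 0.0, -0.635]
wrist_force: [0.1, -0.4, 0.2]
finger_gap: 0.7
[-2.8  0.2 93.4]
```

View pics/s5.png

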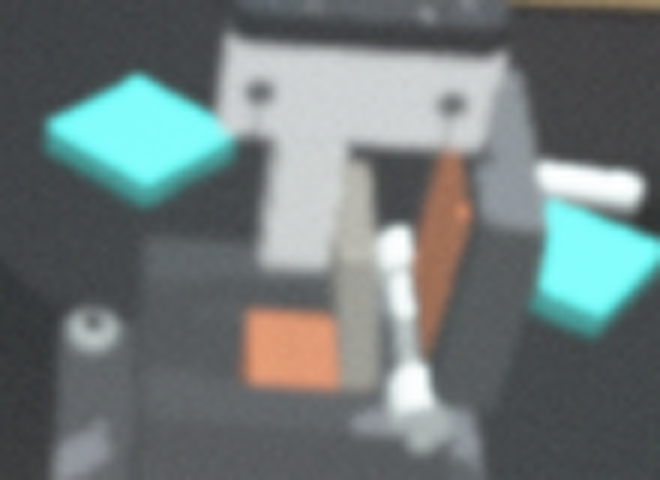

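It is close to upright: the slab runs from (355,165) to (360,385) and nothing is pressing. A few more mm should take it over the balance point.

```bash
python3 -m jog '[{"grip":0,"dx":0,"dy":-0.3,"dz":0.15,"spin":0},{"grip":0,"dx":0,"dy":-0.3,"dz":0.3,"spin":0},{"grip":0,"dx":0,"dy":-0.3,"dz":0.45,"spin":0},{"grip":0,"dx":0,"dy":-0.3,"dz":0.6,"spin":0},{"grip":0,"dx":0,"dy":-0.3,"dz":0.75,"spin":0},{"grip":0,"dx":0,"dy":-0.3,"dz":0.75,"spin":0}]'
cat > edge.py <<'E'
from h import *
c=cam("scene"); im=cv2.cvtColor(c["color"],cv2.COLOR_RGB2HSV)[190:270,350:460]
print(inmould(monitor.read_state()['eef_pos']))
# light-grey slab pixels below fingers: row-wise ranges
m=(im[...,1]<45)&(im[...,2]>95)
for r in range(14,68,4):
    x=np.where(m[r,38:78])[0]+38; print(r+190,(x+350).tolist(), im[r,x,2].tolist())
E
python3 edge.py
```

```text
clock: 8.38
eef_pos: [547.6, 119.7, 96.4]
eef_rot: [-1.571, 0.0, -0.635]
wrist_force: [0.0, -1.1, -0.1]
finger_gap: 0.5
[ 4.6  0.3 96.4]
204 [390, 391, 392, 393, 394, 395, 396, 397, 398, 399, 400, 401, 402, 403, 404, 405, 406, 407, 408, 409, 410, 411, 412, 413, 414, 415, 416, 417, 418, 419, 420, 421, 422, 423, 424, 425, 426, 427] [100, 143, 186, 206, 205, 192, 161, 133, 122, 132, 159, 188, 208, 209, 212, 210, 212, 212, 211, 211, 212, 214, 210, 212, 212, 213, 211, 211, 212, 213, 212, 210, 210, 212, 213, 211, 210, 202]
208 [390, 391, 392, 393, 394, 395, 396, 397, 398, 399, 400, 401, 402, 403, 404, 405, 406, 407, 408, 409, 410, 411, 412, 413, 414, 415, 416, 417, 418, 419, 420, 421, 422, 423, 424, 425, 426, 427] [111, 155, 191, 207, 209, 209, 202, 196, 196, 205, 210, 211, 212, 211, 209, 211, 211, 213, 213, 212, 212, 211, 211, 214, 211, 212, 212, 212, 213, 213, 211, 210, 213, 212, 213, 210, 210, 205]
212 [393, 394, 395, 396, 397, 398, 399, 400, 401, 402, 403, 404, 405, 406, 407, 408, 409, 410, 411, 412, 413, 414, 415, 416, 417, 418, 419, 420, 421, 422, 423, 424, 425, 426, 427] [97, 100, 1
[... 2085 characters left out ...]
412, 413, 414, 415, 416, 417, 418, 419, 420, 427] [102, 152, 155, 159, 157, 157, 157, 150, 137, 140, 167, 187, 187, 162, 135, 97]
252 [389, 407, 408, 409, 410, 411, 412, 413, 414, 415, 416, 417, 418, 419, 420, 421, 422] [113, 170, 161, 162, 161, 158, 154, 140, 132, 151, 181, 213, 236, 246, 237, 177, 107]
256 [388, 389, 390, 391, 392, 393, 394, 395, 396, 397, 398, 399, 400, 401, 402, 403, 404, 405, 406, 407, 408, 409, 410, 411, 412, 413, 414, 415, 416, 417, 418, 419, 420, 421, 422, 423, 424, 425, 427] [106, 109, 108, 108, 107, 106, 108, 107, 108, 108, 108, 108, 107, 108, 107, 109, 109, 111, 112, 113, 113, 109, 107, 107, 110, 119, 156, 204, 235, 248, 251, 252, 248, 231, 170, 123, 107, 100, 96]
```

```bash
python3 -m jog '[{"grip":0,"dx":0,"dy":0,"dz":-2,"spin":0},{"grip":0,"dx":0,"dy":0,"dz":-5,"spin":0},{"grip":3,"dx":0,"dy":-4,"dz":-7,"spin":0},{"grip":6.8,"dx":0,"dy":-9,"dz":-7,"spin":0},{"grip":6.8,"dx":0,"dy":-13,"dz":-7,"spin":0},{"grip":6.8,"dx":0,"dy":-13,"dz":-7,"spin":0},{"grip":6.8,"dx":0,"dy":-13,"dz":-7,"spin":0}]';python3 - <<'E'
from h import *
print(inmould(monitor.read_state()['eef_pos'])); 
c=cam("scene"); a=cv2.resize(c["color"][190:270,350:460],None,fx=6,fy=6,interpolation=cv2.INTER_CUBIC)[:300*2]
w=cam("wrist"); np.save("w.npy",w["color"]); cv2.imwrite("pics/wrist_raw.png",w["color"][:,:,::-1])
b=cv2.resize(w["color"][20:270,230:420],None,fx=.63*1,fy=.63)
b=cv2.resize(w["color"][20:250,260:400],(292,480),interpolation=cv2.INTER_CUBIC)
save("s6.png",np.hstack([a[:,180:],b]))
print(proj(c,[mould(37,-25,62)]))
E
```

```text
clock: 9.3
eef_pos: [505.7, 63.3, 225.5]
eef_rot: [-1.572, 0.001, -0.635]
wrist_force: [0.1, -0.4, -0.1]
finger_gap: 47.4
[-65.6   0.5 225.5]
[[419.0890208  253.84225561]]
```

View pics/s6.png

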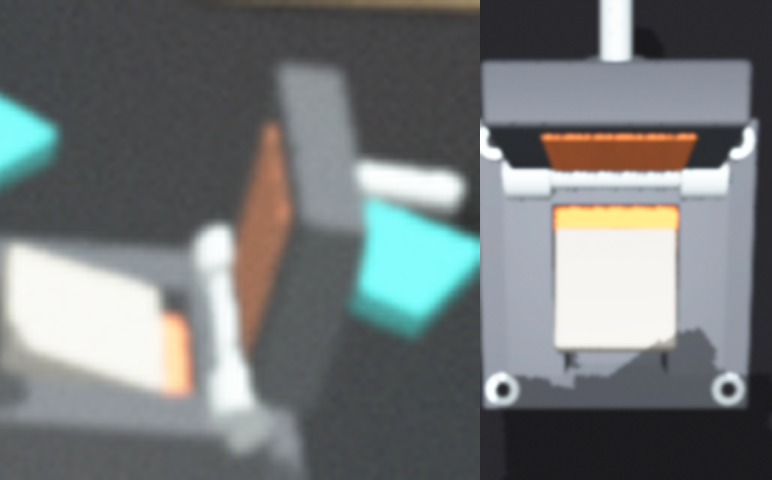

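The sample fell back when I retreated. It now lies in the cavity about 8 mm forward, with copper floor showing behind it (wrist part, rows 205–228) and its front edge propped on the front wall. A slab standing on its 12 mm edge is stable to about 103°, so next time the push must go past that. I'll repeat the pry and start by pushing it back home.

```bash
python3 -m jog '[{"grip":0,"dx":0,"dy":4,"dz":0,"spin":0},{"grip":0,"dx":0,"dy":8,"dz":0,"spin":0},{"grip":0,"dx":0,"dy":12,"dz":0,"spin":0},{"grip":0,"dx":0,"dy":12,"dz":0,"spin":0},{"grip":0,"dx":0,"dy":16,"dz":0,"spin":0},{"grip":0,"dx":0,"dy":18.9,"dz":0,"spin":0},{"grip":0,"dx":0,"dy":18.9,"dz":0,"spin":0},{"grip":0,"dx":0,"dy":18.9,"dz":1,"spin":0},{"grip":0,"dx":0,"dy":18.9,"dz":1.7,"spin":0},{"grip":0,"dx":0,"dy":18.9,"dz":2.2,"spin":0},{"grip":0,"dx":0,"dy":18.9,"dz":2.5,"spin":0},{"grip":0,"dx":0,"dy":18.9,"dz":2.7,"spin":0},{"grip":0,"dx":0,"dy":18.9,"dz":2.9,"spin":0}]';python3 -c "
from h import *
print(inmould(monitor.read_state()['eef_pos']))"
```

```text
clock: 11.02
eef_pos: [523.2, 86.7, 37.4]
eef_rot: [-1.571, 0.0, -0.635]
wrist_force: [0.3, -0.2, -0.4]
finger_gap: 0.7
[-36.4   0.3  37.4]
```

```bash
python3 -m jog '[{"grip":0,"dx":0,"dy":0.1,"dz":0.2,"spin":0},{"grip":0,"dx":0,"dy":0.1,"dz":0.35,"spin":0},{"grip":0,"dx":0,"dy":0.1,"dz":0.45,"spin":0},{"grip":0,"dx":0,"dy":0.1,"dz":0.45,"spin":0}]';python3 - <<'E'
from h import *
print(inmould(monitor.read_state()['eef_pos']))
c=cam("wrist"); hsv=cv2.cvtColor(c["color"],cv2.COLOR_RGB2HSV)
m=(hsv[...,2]>185)&(hsv[...,1]<40); k=((hsv[...,0]<25)&(hsv[...,1]>90)&(hsv[...,2]>100))
print("pred",proj(c,[mould(x,0,z) for x,z in((-25,60),(25,60),(26,48),(37,62))]).round(0).tolist())
u=int(proj(c,[mould(0,10,60)])[0,0]); print(u,"copper rows",np.where(k[:,u])[0].tolist(),"white rows",np.where(m[:,u])[0].tolist())
E
```

```text
clock: 11.52
eef_pos: [524.6, 88.4, 36.4]
eef_rot: [-1.576, 0.001, -0.635]
wrist_force: [-13.9, -18.2, 12.4]
finger_gap: 0.6
[-34.2   0.2  36.4]
pred [[321.0, 287.0], [321.0, 164.0], [321.0, 160.0], [321.0, 131.0]]
295 copper rows [97, 98, 99, 100, 101, 102, 103, 104, 105, 106, 107, 108, 109, 110, 111, 112, 113, 114, 115, 116, 117, 118, 119, 120, 121, 122, 123, 124, 125, 126, 127, 128, 129, 130, 131, 132, 425, 426, 427, 428, 429, 430, 431, 432] white rows [134, 135, 136, 137, 138, 139, 140, 141, 142, 143, 144, 145, 146, 166, 167, 168, 169, 170, 171, 172, 173, 174, 175, 176, 177, 178, 179, 180, 181, 182, 183, 184, 185, 186, 187, 188, 189, 190, 191, 192, 193, 194, 195, 196, 197, 198, 199, 200, 201, 202, 203, 204, 205, 206, 207, 208, 209, 210, 211, 212, 213, 214, 215, 216, 217, 218, 219]
```

The sample is seated flush again: it starts at row 166 with no copper showing behind it. I'll repeat the lift, this time in one sequence.

```bash
python3 -m jog '[{"grip":0,"dx":0,"dy":-0.2,"dz":-0.05,"spin":0},{"grip":0,"dx":0,"dy":-0.4,"dz":-0.05,"spin":0},{"grip":0,"dx":0,"dy":-0.6,"dz":-0.05,"spin":0},{"grip":0,"dx":0,"dy":-0.8,"dz":-0.05,"spin":0},{"grip":0,"dx":0,"dy":-1.0,"dz":-0.05,"spin":0},{"grip":0,"dx":0,"dy":-1.2,"dz":-0.05,"spin":0},{"grip":0,"dx":0,"dy":-1.4,"dz":-0.05,"spin":0},{"grip":0,"dx":0,"dy":-1.6,"dz":-0.05,"spin":0},{"grip":0,"dx":0,"dy":-1.9,"dz":-0.02,"spin":0},{"grip":0,"dx":0,"dy":-2.2,"dz":0.03,"spin":0},{"grip":0,"dx":0,"dy":-2.5,"dz":0.1,"spin":0},{"grip":0,"dx":0,"dy":-2.8,"dz":0.22,"spin":0},{"grip":0,"dx":0,"dy":-3.1,"dz":0.36,"spin":0},{"grip":0,"dx":0,"dy":-3.4,"dz":0.54,"spin":0},{"grip":0,"dx":0,"dy":-3.6,"dz":0.7,"spin":0},{"grip":0,"dx":0,"dy":-3.9,"dz":0.85,"spin":0},{"grip":0,"dx":0,"dy":-4.2,"dz":1.0,"spin":0}]';python3 -c "
from h import *
print(inmould(monitor.read_state()['eef_pos']))"
```

```text
clock: 13.7
eef_pos: [531.0, 96.7, 78.8]
eef_rot: [-1.574, 0.001, -0.635]
wrist_force: [-10.5, -11.8, 11.0]
finger_gap: 0.4
[-23.7  -0.   78.8]
```

```bash
python3 -m jog '[{"grip":0,"dx":0,"dy":-0.3,"dz":0.25,"spin":0},{"grip":0,"dx":0,"dy":-0.6,"dz":0.5,"spin":0},{"grip":0,"dx":0,"dy":-0.9,"dz":0.75,"spin":0},{"grip":0,"dx":0,"dy":-1.2,"dz":1.0,"spin":0},{"grip":0,"dx":0,"dy":-1.5,"dz":1.25,"spin":0},{"grip":0,"dx":0,"dy":-1.75,"dz":1.5,"spin":0},{"grip":0,"dx":0,"dy":-1.85,"dz":1.75,"spin":0},{"grip":0,"dx":0,"dy":-1.85,"dz":2.0,"spin":0},{"grip":0,"dx":0,"dy":-1.85,"dz":2.25,"spin":0},{"grip":0,"dx":0,"dy":-1.85,"dz":2.5,"spin":0},{"grip":0,"dx":0,"dy":-1.85,"dz":2.7,"spin":0},{"grip":0,"dx":0,"dy":-1.85,"dz":2.9,"spin":0},{"grip":0,"dx":0,"dy":-1.85,"dz":3.1,"spin":0}]';python3 -c "
from h import *
print(inmould(monitor.read_state()['eef_pos']))"
```

```text
clock: 15.32
eef_pos: [550.3, 123.4, 96.9]
eef_rot: [-1.571, 0.0, -0.635]
wrist_force: [-0.5, -0.0, 0.1]
finger_gap: 0.7
[ 9.2  0.3 96.9]
```

```bash
python3 -m jog '[{"grip":0,"dx":0,"dy":-0.1,"dz":0.2,"spin":0},{"grip":0,"dx":0,"dy":-0.1,"dz":0.4,"spin":0},{"grip":0,"dx":0,"dy":-0.1,"dz":0.6,"spin":0},{"grip":0,"dx":0,"dy":-0.1,"dz":0.8,"spin":0},{"grip":0,"dx":0,"dy":-0.1,"dz":1.0,"spin":0},{"grip":0,"dx":0,"dy":-0.1,"dz":1.1,"spin":0}]';cat > side.py <<'E'
from h import *
print(inmould(monitor.read_state()['eef_pos']), monitor.read_state()['wrist_force'].round(1))
c=cam("scene"); g=c["color"].copy(); cv2.imwrite("pics/last.png",g[:,:,::-1])
hsv=cv2.cvtColor(g,cv2.COLOR_RGB2HSV)
for z in (50,60,70,80,85,90,95,100):   # samples along mould x on the plane y=-25 (slab's near side)
    q=proj(c,[mould(x,-25,z) for x in range(0,48,3)]); v=cv2.remap(g.astype(np.float32),q[:,0].astype(np.float32)[None],q[:,1].astype(np.float32)[None],1)[0]
    print(z,[ (int(a.mean()) if a[0]-a[2]<60 else 'cu') for a in v])
E
python3 side.py
```

```text
clock: 16.08
eef_pos: [555.7, 130.7, 97.7]
eef_rot: [-1.575, 0.001, -0.635]
wrist_force: [-10.1, -13.7, 6.4]
finger_gap: 0.3
[18.4  0.2 97.7] [-10.1 -13.7   6.4]
50 [102, 102, 101, 101, 103, 102, 102, 101, 100, 108, 135, 171, 178, 178, 178, 176]
60 ['cu', 'cu', 'cu', 'cu', 'cu', 'cu', 'cu', 'cu', 124, 130, 164, 188, 199, 188, 138, 98]
70 ['cu', 'cu', 'cu', 'cu', 'cu', 'cu', 154, 152, 154, 159, 162, 180, 176, 122, 88, 88]
80 ['cu', 'cu', 'cu', 'cu', 'cu', 'cu', 142, 141, 150, 156, 156, 152, 138, 120, 97, 85]
85 ['cu', 'cu', 'cu', 'cu', 'cu', 137, 140, 137, 145, 152, 156, 156, 148, 131, 105, 88]
90 [92, 95, 94, 95, 105, 131, 137, 138, 140, 149, 155, 156, 153, 141, 116, 88]
95 [94, 92, 93, 94, 116, 134, 138, 138, 139, 144, 154, 157, 154, 151, 128, 96]
100 [101, 100, 101, 106, 123, 136, 139, 138, 139, 142, 147, 156, 157, 155, 143, 107]
```

```bash
python3 -m jog '[{"grip":0,"dx":0,"dy":0,"dz":-0.2,"spin":0},{"grip":0,"dx":0,"dy":0,"dz":-0.4,"spin":0},{"grip":0,"dx":0,"dy":0,"dz":-0.6,"spin":0},{"grip":0,"dx":0,"dy":0,"dz":-0.8,"spin":0}]' >/dev/null; python3 side.py; cp pics/last.png pics/a.png; python3 -m jog '[{"grip":0,"dx":0,"dy":0,"dz":-0.3,"spin":0},{"grip":0,"dx":0,"dy":0,"dz":-0.6,"spin":0},{"grip":0,"dx":0,"dy":0,"dz":-0.9,"spin":0},{"grip":0,"dx":0,"dy":0,"dz":-1.2,"spin":0}]'>/dev/null; python3 side.py
```

```text
[12.1  0.3 97.9] [ 0.  -0.9 -0.2]
50 [102, 103, 104, 103, 102, 102, 103, 101, 102, 107, 135, 170, 179, 181, 183, 177]
60 ['cu', 'cu', 'cu', 'cu', 'cu', 'cu', 'cu', 'cu', 122, 130, 164, 193, 225, 241, 188, 108]
70 ['cu', 'cu', 'cu', 'cu', 'cu', 'cu', 154, 151, 156, 157, 163, 180, 178, 125, 90, 89]
80 ['cu', 'cu', 'cu', 'cu', 'cu', 'cu', 140, 139, 150, 157, 156, 153, 133, 119, 97, 88]
85 ['cu', 'cu', 'cu', 'cu', 'cu', 139, 137, 139, 145, 155, 156, 155, 146, 129, 106, 90]
90 [92, 95, 94, 95, 107, 130, 138, 138, 141, 149, 157, 155, 154, 140, 116, 92]
95 [93, 94, 92, 96, 115, 135, 138, 139, 140, 144, 153, 157, 156, 150, 129, 99]
100 [101, 101, 103, 105, 126, 138, 139, 139, 139, 140, 148, 156, 157, 156, 141, 110]
[-0.1  0.2 98. ] [-0.4  0.2 -0.3]
50 [103, 103, 101, 103, 102, 101, 104, 105, 119, 137, 165, 191, 189, 184, 180, 177]
60 ['cu', 'cu', 'cu', 'cu', 'cu', 'cu', 'cu', 'cu', 122, 138, 207, 245, 252, 250, 192, 108]
70 ['cu', 'cu', 'cu', 'cu', 'cu', 'cu', 154, 152, 156, 158, 165, 194, 203, 147, 98, 88]
80 ['cu', 'cu', 'cu', 'cu', 'cu', 'cu', 140, 141, 150, 156, 156, 152, 134, 120, 100, 89]
85 ['cu', 'cu', 'cu', 'cu', 'cu', 146, 139, 140, 145, 154, 157, 154, 146, 129, 108, 90]
90 [93, 92, 93, 96, 109, 131, 138, 140, 141, 150, 155, 157, 155, 140, 119, 92]
95 [92, 94, 95, 96, 117, 136, 137, 139, 141, 143, 154, 156, 157, 150, 130, 99]
100 [101, 103, 104, 107, 132, 138, 139, 137, 139, 142, 150, 158, 157, 155, 143, 110]
```

The sample stays put while the fingers withdraw, and its side face slopes about 115°. Next I'll work out the bracket geometry from the earlier picture so I can grasp without hitting the lid.

```bash
python3 - <<'E'
from h import *
c=cam("scene"); o=-c["R"].T@c["t"]
e=np.array([-2.8,0.2,93.4])
def ony(uv,y):
    d=np.array([*uv,1.])@np.linalg.inv(c["K"]).T@c["R"]; n=mould(0,1,0)-mould(0,0,0); p=mould(0,y,0)
    return o+d*((p-o)@n)/(d@n)
for nm,p in dict(tipL=(262,268),tipR=(330,272),neckL=(273,143),neckR=(350,152),brL=(222,135),brR=(492,152),topL=(232,35),topR=(508,55)).items():
    q=inmould(ony(np.array(p)/6+[350,190],-12.5))-e; print(nm,q.round(1))
E
python3 -m jog '[{"grip":0,"dx":0,"dy":-1,"dz":-1.5,"spin":0},{"grip":0,"dx":0,"dy":-3,"dz":-3,"spin":0},{"grip":3,"dx":0,"dy":-7,"dz":-3,"spin":0},{"grip":6.4,"dx":0,"dy":-10,"dz":-3,"spin":0},{"grip":6.4,"dx":0,"dy":-10,"dz":-3,"spin":0},{"grip":6.4,"dx":0,"dy":-10,"dz":-3,"spin":0},{"grip":6.4,"dx":0,"dy":-10,"dz":-3,"spin":0},{"grip":6.4,"dx":0,"dy":-10,"dz":-3,"spin":0}]'; python3 side.py
```

```text
tipL [ -8.5 -12.7  -2.2]
tipR [ 11.5 -12.7  -1.8]
neckL [-10.5 -12.7  42.4]
neckR [ 11.6 -12.7  41.1]
brL [-25.2 -12.7  43.9]
brR [ 51.4 -12.7  44.4]
topL [-26.  -12.7  77.5]
topR [ 50.4 -12.7  76.9]
clock: 18.27
eef_pos: [526.8, 91.8, 197.2]
eef_rot: [-1.572, 0.001, -0.635]
wrist_force: [1.2, -0.4, -0.2]
finger_gap: 57.0
[-30.1   0.4 197.2] [ 1.2 -0.4 -0.2]
50 [116, 125, 129, 138, 148, 150, 151, 152, 150, 152, 166, 190, 189, 181, 181, 177]
60 ['cu', 'cu', 'cu', 'cu', 'cu', 'cu', 'cu', 150, 134, 150, 214, 245, 252, 250, 191, 108]
70 ['cu', 'cu', 'cu', 'cu', 'cu', 'cu', 168, 162, 155, 156, 167, 193, 202, 145, 98, 89]
80 ['cu', 'cu', 'cu', 'cu', 'cu', 'cu', 162, 163, 162, 157, 154, 151, 132, 118, 99, 88]
85 ['cu', 'cu', 'cu', 'cu', 'cu', 161, 163, 165, 165, 161, 156, 155, 146, 127, 109, 91]
90 [94, 97, 96, 97, 116, 152, 162, 164, 164, 164, 159, 154, 152, 140, 117, 92]
95 [110, 108, 108, 113, 138, 158, 162, 163, 164, 164, 161, 157, 156, 149, 130, 100]
100 [146, 146, 146, 148, 161, 163, 164, 164, 164, 165, 166, 160, 158, 153, 141, 110]
```

The bracket reaches about 48 mm on the tool's +z side but only about 25 mm on the other. Turning the tool half round keeps it clear of the lid, so I'll spin 180° up high.

```bash
python3 -m jog '[{"grip":6.6,"dx":0,"dy":0,"dz":0,"spin":-10},{"grip":6.6,"dx":0,"dy":0,"dz":0,"spin":-20},{"grip":6.6,"dx":0,"dy":0,"dz":0,"spin":-30},{"grip":6.6,"dx":0,"dy":0,"dz":0,"spin":-40},{"grip":6.6,"dx":0,"dy":0,"dz":0,"spin":-50},{"grip":6.6,"dx":0,"dy":0,"dz":0,"spin":-60},{"grip":6.6,"dx":0,"dy":0,"dz":0,"spin":-70},{"grip":6.6,"dx":0,"dy":0,"dz":0,"spin":-80},{"grip":6.6,"dx":0,"dy":0,"dz":0,"spin":-90},{"grip":6.6,"dx":0,"dy":0,"dz":0,"spin":-100},{"grip":6.6,"dx":0,"dy":0,"dz":0,"spin":-110},{"grip":6.6,"dx":0,"dy":0,"dz":0,"spin":-120},{"grip":6.6,"dx":0,"dy":0,"dz":0,"spin":-130},{"grip":6.6,"dx":0,"dy":0,"dz":0,"spin":-140},{"grip":6.6,"dx":0,"dy":0,"dz":0,"spin":-150},{"grip":6.6,"dx":0,"dy":0,"dz":0,"spin":-160},{"grip":6.6,"dx":0,"dy":0,"dz":0,"spin":-170},{"grip":6.6,"dx":0,"dy":0,"dz":0,"spin":-180},{"grip":6.6,"dx":0,"dy":0,"dz":0,"spin":-180}]'
python3 - <<'E'
from h import *
print(inmould(monitor.read_state()['eef_pos'])); delta(mould(14,0,150),143.6)
c=cam("wrist"); save("w7.png",c["color"])
c=cam("scene"); save("s7.png",c["color"])
E
```

```text
clock: 20.7
eef_pos: [527.0, 91.9, 197.7]
eef_rot: [-1.571, -0.0, 2.506]
wrist_force: [-0.4, -1.1, 1.0]
finger_gap: 66.2
[-29.9   0.3 197.7]
dx -0.03 dy 4.77 dz -4.40 spin -0.02132380959517377
```

```bash
python3 -m jog '[{"grip":6.6,"dx":0,"dy":0,"dz":-2.5,"spin":0},{"grip":6.6,"dx":0,"dy":1,"dz":-4.5,"spin":0},{"grip":6.6,"dx":0,"dy":4,"dz":-4.5,"spin":0},{"grip":6.6,"dx":0,"dy":7,"dz":-4.5,"spin":0},{"grip":6.6,"dx":0,"dy":9,"dz":-4.5,"spin":0},{"grip":6.6,"dx":0,"dy":10.5,"dz":-4.5,"spin":0},{"grip":6.6,"dx":0,"dy":11.5,"dz":-4.5,"spin":0},{"grip":6.6,"dx":0,"dy":12.3,"dz":-4.5,"spin":0},{"grip":6.6,"dx":0,"dy":12.3,"dz":-4.5,"spin":0}]'; python3 side.py
```

```text
clock: 21.92
eef_pos: [553.7, 128.1, 74.7]
eef_rot: [-1.571, -0.0, 2.507]
wrist_force: [-0.1, -0.9, 0.6]
finger_gap: 66.1
[15.   0.3 74.7] [-0.1 -0.9  0.6]
50 [102, 101, 102, 102, 101, 98, 101, 103, 103, 108, 135, 171, 179, 179, 179, 175]
60 ['cu', 'cu', 'cu', 163, 174, 174, 178, 178, 177, 174, 175, 188, 198, 199, 153, 101]
70 ['cu', 'cu', 'cu', 186, 203, 207, 207, 208, 207, 195, 174, 181, 177, 127, 92, 90]
80 ['cu', 'cu', 'cu', 189, 205, 205, 207, 207, 208, 196, 166, 153, 134, 119, 99, 87]
85 ['cu', 'cu', 147, 179, 204, 207, 208, 209, 208, 199, 168, 157, 146, 128, 107, 90]
90 [94, 94, 119, 180, 207, 207, 207, 208, 207, 197, 166, 156, 154, 141, 116, 91]
95 [95, 96, 119, 178, 204, 209, 208, 208, 207, 196, 166, 158, 156, 150, 128, 98]
100 [100, 102, 121, 176, 205, 207, 208, 208, 207, 194, 163, 156, 158, 157, 142, 110]
```

Clear of everything. Closing on the side edges.

```bash
python3 -m jog '[{"grip":5.6,"dx":0,"dy":0,"dz":0,"spin":0},{"grip":5.2,"dx":0,"dy":0,"dz":0,"spin":0},{"grip":4.8,"dx":0,"dy":0,"dz":0,"spin":0},{"grip":4.4,"dx":0,"dy":0,"dz":0,"spin":0},{"grip":4.4,"dx":0,"dy":0,"dz":0,"spin":0},{"grip":4.4,"dx":0,"dy":0,"dz":0,"spin":0},{"grip":4.4,"dx":0,"dy":-0.3,"dz":0.05,"spin":0},{"grip":4.4,"dx":0,"dy":-0.6,"dz":0.1,"spin":0},{"grip":4.4,"dx":0,"dy":-1.0,"dz":0.2,"spin":0}]' 25; python3 side.py
```

```text
clock: 23.1
eef_pos: [552.4, 126.4, 85.0]
eef_rot: [-1.57, -0.0, 2.507]
wrist_force: [-0.1, -0.4, -2.7]
finger_gap: 48.7
[13.   0.3 85. ] [-0.1 -0.4 -2.7]
50 [102, 103, 100, 103, 104, 104, 102, 102, 102, 107, 135, 171, 179, 180, 180, 177]
60 ['cu', 'cu', 'cu', 'cu', 'cu', 'cu', 'cu', 'cu', 111, 119, 161, 188, 197, 190, 139, 98]
70 ['cu', 'cu', 'cu', 'cu', 'cu', 'cu', 'cu', 138, 118, 123, 153, 189, 179, 125, 89, 87]
80 ['cu', 'cu', 186, 200, 203, 203, 202, 200, 184, 160, 172, 173, 130, 'cu', 98, 88]
85 ['cu', 150, 183, 205, 208, 207, 208, 205, 190, 162, 157, 141, 122, 'cu', 108, 90]
90 [94, 124, 186, 206, 206, 207, 208, 207, 193, 163, 154, 145, 126, 'cu', 114, 93]
95 [96, 123, 181, 206, 207, 207, 208, 207, 191, 165, 156, 153, 140, 'cu', 'cu', 97]
100 [102, 127, 182, 208, 207, 207, 208, 207, 197, 164, 157, 156, 150, 136, 'cu', 107]
```

The sample is held: gap 48.7 mm, and the wrist shows about 2.7 N. Now I'll lift it and refine the rack pose from the top camera while the view is clear.

```bash
python3 -m jog '[{"grip":4.4,"dx":0,"dy":-2,"dz":0.3,"spin":0},{"grip":4.4,"dx":0,"dy":-5,"dz":0.3,"spin":0},{"grip":4.4,"dx":0,"dy":-9,"dz":0.3,"spin":0},{"grip":4.4,"dx":0,"dy":-13,"dz":0.3,"spin":0},{"grip":4.4,"dx":0,"dy":-14.5,"dz":0.3,"spin":0},{"grip":4.4,"dx":0,"dy":-14.5,"dz":0.3,"spin":0}]' 25
cat > rack.py <<'E'
from h import *
import sys
c=cam(sys.argv[1]); im=c["color"]; hsv=cv2.cvtColor(im,cv2.COLOR_RGB2HSV); np.savez("rk.npz",im=im)
lo,hi=proj(c,[[475,-262,20]])[0]-60,proj(c,[[475,-262,20]])[0]+60
if sys.argv[1]!="top": lo-=100; hi+=100
m=((hsv[...,2]>170)&(hsv[...,1]<60)).astype(np.uint8)
n,l,s,ce=cv2.connectedComponentsWithStats(m)
for k in range(1,n):
    if s[k][4]>60 and (ce[k]>lo).all() and (ce[k]<hi).all():
        cs,_=cv2.findContours((l==k).astype(np.uint8),0,2); r=cv2.minAreaRect(cs[0]); P=onz(c,cv2.boxPoints(r),58); E=np.roll(P,-1,0)-P
        print("bright",ce[k].round(1),s[k][4],"centre58",P.mean(0).round(1),"len",np.linalg.norm(E,axis=1).round(1)[:2],"ang",np.degrees(np.arctan2(E[:2,1],E[:2,0])).round(1))
m=((hsv[...,2]>100)&(hsv[...,2]<165)).astype(np.uint8); print("plate V",im[262,440] if sys.argv[1]=="top" else "")
m=cv2.morphologyEx(m,cv2.MORPH_OPEN,np.ones((3,3)));n,l,s,ce=cv2.connectedComponentsWithStats(m)
for k in range(1,n):
    if s[k][4]>200 and (ce[k]>lo).all() and (ce[k]<hi).all():
        cs,_=cv2.findContours((l==k).astype(np.uint8),0,2); r=cv2.minAreaRect(cs[0]); P=onz(c,cv2.boxPoints(r),8); E=np.roll(P,-1,0)-P
        print("grey",s[k],"centre8",P.mean(0).round(1),"len",np.linalg.norm(E,axis=1).round(1)[:2],"ang",np.degrees(np.arctan2(E[:2,1],E[:2,0])).round(1))
E
python3 rack.py top; python3 -c "
from h import *
c=9.5; print(monitor.read_state()['eef_pos'],monitor.read_state()['finger_gap']); delta([475,-262,230],99.5)"
```

```text
clock: 23.9
eef_pos: [550.9, 124.0, 229.8]
eef_rot: [-1.571, 0.0, 2.507]
wrist_force: [0.4, 0.2, -3.2]
finger_gap: 48.8
bright [454.  229.2] 130 centre58 [ 525.6 -250.4   58. ] len [47.6 10.3] ang [ -80.8 -172.1]
bright [464.8 283. ] 132 centre58 [ 424.4 -266.1   58. ] len [47.5  9.4] ang [ -81.6 -173. ]
plate V [139 141 148]
grey [ 430  223   46   73 1807] centre8 [ 475.  -258.2    8. ] len [ 67.5 144.6] ang [ -79.8 -171.1]
[550.46862149 124.00739226 228.63978969] 48.69082094176824
dx -16.81 dy -0.12 dz 35.56 spin 44.1380210544275
```

The rack is consistent from plate and stored samples: centre (475.0, −258.2), yaw about 8.9°. I'll carry the sample over the slot at +17.

```bash
python3 -c "
from h import *
delta([475+17*np.cos(.1553),-258.2+17*np.sin(.1553),150],98.9)"; python3 -m jog '[{"grip":4.4,"dx":-2,"dy":0,"dz":4,"spin":5},{"grip":4.4,"dx":-4,"dy":0,"dz":8,"spin":10},{"grip":4.4,"dx":-6,"dy":0,"dz":12,"spin":15},{"grip":4.4,"dx":-8,"dy":0,"dz":17,"spin":22},{"grip":4.4,"dx":-11,"dy":0,"dz":22,"spin":30},{"grip":4.4,"dx":-13.5,"dy":0,"dz":27,"spin":37},{"grip":4.4,"dx":-16,"dy":0,"dz":31,"spin":42},{"grip":4.4,"dx":-17.5,"dy":0,"dz":33,"spin":44.7},{"grip":4.4,"dx":-18.5,"dy":0,"dz":34,"spin":44.7},{"grip":4.4,"dx":-18.5,"dy":0,"dz":34,"spin":44.7},{"grip":4.4,"dx":-18.5,"dy":0,"dz":34,"spin":44.7}]' 25; python3 -c "
from h import *
delta([475+17*np.cos(.1553),-258.2+17*np.sin(.1553),120],98.9)"
```

```text
dx -17.79 dy 7.88 dz 34.04 spin 44.73802105442749
clock: 25.32
eef_pos: [498.3, -258.4, 229.6]
eef_rot: [-1.57, -0.001, 1.728]
wrist_force: [-0.2, -0.4, -3.4]
finger_gap: 48.6
dx 0.38 dy 10.96 dz 0.60 spin 0.12835593971999515
```

```bash
python3 -m jog '[{"grip":4.4,"dx":0.4,"dy":5,"dz":0.6,"spin":0},{"grip":4.4,"dx":0.4,"dy":9,"dz":0.6,"spin":0},{"grip":4.4,"dx":0.4,"dy":12,"dz":0.6,"spin":0},{"grip":4.4,"dx":0.4,"dy":14,"dz":0.6,"spin":0},{"grip":4.4,"dx":0.4,"dy":14,"dz":0.6,"spin":0}]' 25
cat > rk.py <<'E'
from h import *
O=np.array([475,-258.2]); Y=np.radians(8.9); C,S=np.cos(Y),np.sin(Y)
def rack(x,y,z): return np.array([O[0]+C*x-S*y,O[1]+S*x+C*y,z])
def inrack(p): d=np.array(p[:2])-O; return np.array([C*d[0]+S*d[1],-S*d[0]+C*d[1],p[2]]).round(1)
E
python3 - <<'E'
from rk import *
e=monitor.read_state()["eef_pos"]; print(inrack(e))
c=cam("scene"); a=np.array([120,220]); T=lambda p:((proj(c,p)-a)*5).round(0).tolist()
im=cv2.resize(c["color"][220:350,120:270],None,fx=5,fy=5,interpolation=cv2.INTER_CUBIC); im=im[:600]
save("r1.png",im)
for z in(8,32): print("slot fins y=18",z,T([rack(x,18,z) for x in(7,27)]),"y=-18",T([rack(x,-18,z) for x in(7,27)]))
E
```

```text
clock: 25.95
eef_pos: [491.2, -255.2, 88.9]
eef_rot: [-1.569, -0.002, 1.728]
wrist_force: [-0.0, 0.6, -2.1]
finger_gap: 48.6
[16.5  0.5 88.9]
slot fins y=18 8 [[420.0, 457.0], [449.0, 491.0]] y=-18 [[322.0, 506.0], [350.0, 542.0]]
slot fins y=18 32 [[410.0, 406.0], [440.0, 440.0]] y=-18 [[310.0, 455.0], [339.0, 491.0]]
```

View pics/r1.png

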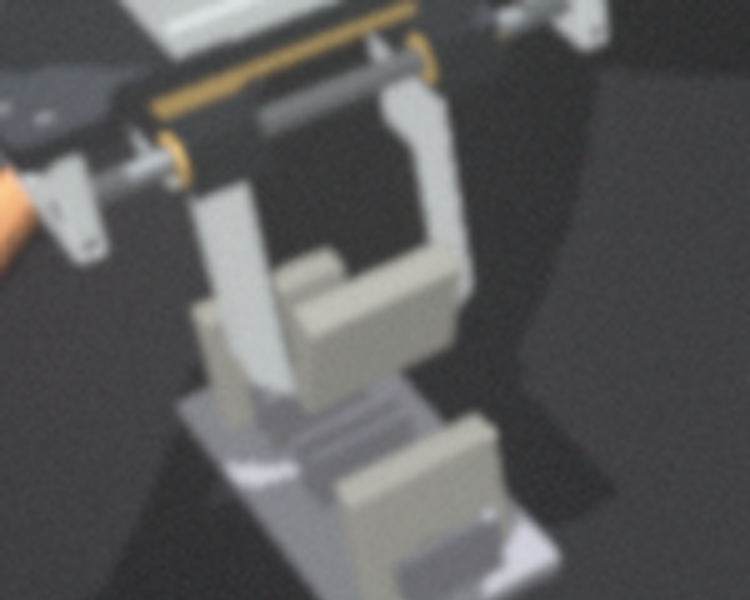

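The held sample is now only about 8° off upright. The near face's left edge runs from (300,318) to (310,410), and both middle slots below are free. I'll locate that edge in the rack frame.

Run:
```python
from rk import *
c=cam("scene"); o=-c["R"].T@c["t"]
def ony(uv,y):
    d=np.array([*uv,1.])@np.linalg.inv(c["K"]).T@c["R"]; n=rack(0,1,0)-rack(0,0,0); p=rack(0,y,0)
    return inrack(o+d*((p-o)@n)/(d@n))
f=lambda p:np.array(p)/5+[120,220]
for nm,p,y in (("topL+x",(303,322),-24.5),("botL+x",(308,410),-24.5),("topR+x",(460,256),25.),("botR+x",(458,338),25.),("fingertip",(270,388),-30),("stored b topL+x",(345,497),-25),("stored b topR",(497,432),25)): print(nm,ony(f(p),y))
```

```text
topL+x [ 48.6 -24.5 124.3]
botL+x [ 35.3 -24.5  78.6]
topR+x [ 50.8  25.  124.1]
botR+x [39.1 25.  82.3]
fingertip [ 21.9 -30.   81. ]
stored b topL+x [ 52.7 -25.   55.4]
stored b topR [57.  25.  55.1]
```

The bottom edge sits level with the fingertips, so the grip is only on the sample's lower edge. It must have leaned with its foot on the back wall's top. Plan: put the foot in the slot so the fins hold it, regrip it properly there, lift slightly, and lower it again. First I shift about 18 mm along −rack x and lower with force checks.

```bash
python3 -m jog '[{"grip":4.4,"dx":0.05,"dy":0.5,"dz":0.7,"spin":0},{"grip":4.4,"dx":0.05,"dy":2,"dz":1.4,"spin":0},{"grip":4.4,"dx":0.05,"dy":3.5,"dz":1.85,"spin":0},{"grip":4.4,"dx":0.05,"dy":4.5,"dz":1.85,"spin":0},{"grip":4.4,"dx":0.05,"dy":4.5,"dz":1.85,"spin":0}]' 25
cat > prof.py <<'E'
from rk import *
st=monitor.read_state(); print(st["clock"],inrack(st['eef_pos']),st['wrist_force'].round(1),st["finger_gap"].round(1))
c=cam("scene"); g=c["color"]; cv2.imwrite("pics/rk_last.png",g[:,:,::-1])
for z in (100,92,85,78,70,64,58,52,46,40,36,32):   # plane y=-25
    q=proj(c,[rack(x,-24.5,z) for x in range(-14,46,2)]).astype(np.float32); v=cv2.remap(g,q[:,:1].T.copy(),q[:,1:].T.copy(),1)[0]
    print(z,v[:,1].tolist())
E
python3 prof.py
```

```text
clock: 26.68
eef_pos: [473.4, -258.8, 44.4]
eef_rot: [-1.571, -0.0, 1.727]
wrist_force: [-0.4, -0.4, -1.6]
finger_gap: 49.1Traceback (most recent call last):
  File "prof.py", line 2, in <module>
    st=monitor.read_state(); print(st["clock"],inrack(st['eef_pos']),st['wrist_force'].round(1),st["finger_gap"].round(1))
                                                                                                ^^^^^^^^^^^^^^^^^^^^^^
AttributeError: 'float' object has no attribute 'round'
```

```bash
sed -i 's/st\["finger_gap"\].round(1)/st["finger_gap"]/' prof.py; python3 prof.py
```

```text
26.675 [-1.7 -0.4 44.4] [-0.4 -0.4 -1.6] 49.11013155501829
100 [112, 149, 176, 187, 190, 188, 185, 179, 169, 157, 149, 141, 140, 139, 141, 143, 147, 146, 147, 146, 147, 146, 145, 142, 145, 160, 175, 185, 188, 190]
92 [193, 191, 192, 191, 189, 185, 182, 171, 162, 152, 145, 139, 139, 137, 141, 142, 144, 145, 145, 142, 148, 166, 179, 184, 187, 189, 186, 177, 162, 146]
85 [193, 192, 194, 191, 190, 185, 182, 174, 164, 151, 143, 138, 139, 141, 143, 139, 142, 151, 165, 175, 181, 183, 183, 179, 166, 151, 141, 138, 138, 137]
78 [193, 192, 191, 190, 188, 184, 178, 171, 163, 154, 145, 141, 136, 136, 136, 142, 152, 159, 163, 164, 161, 153, 145, 140, 139, 138, 138, 137, 138, 138]
70 [192, 193, 192, 191, 187, 186, 178, 171, 164, 152, 137, 131, 130, 136, 137, 140, 143, 144, 143, 142, 141, 141, 137, 138, 136, 137, 138, 136, 136, 136]
64 [193, 192, 191, 191, 189, 187, 180, 171, 159, 149, 144, 134, 130, 130, 134, 139, 142, 143, 142, 143, 140, 140, 137, 137, 138, 137, 134, 137, 135, 126]
58 [193, 192, 192, 191, 189, 184, 180, 171, 161, 147, 137, 131, 134, 136, 142, 143, 142, 141, 143, 141, 140, 138, 137, 136, 137, 135, 128, 119, 112, 116]
52 [192, 193, 192, 192, 189, 185, 177, 169, 159, 152, 143, 144, 144, 143, 141, 144, 144, 143, 140, 139, 136, 136, 134, 127, 119, 114, 114, 122, 133, 147]
46 [191, 191, 190, 190, 188, 184, 178, 172, 163, 157, 153, 148, 147, 146, 145, 143, 141, 139, 138, 136, 130, 120, 113, 112, 113, 117, 123, 131, 143, 155]
40 [193, 192, 191, 190, 190, 184, 179, 174, 170, 162, 154, 148, 145, 143, 143, 141, 139, 135, 123, 115, 112, 112, 113, 113, 116, 123, 132, 137, 140, 140]
36 [192, 192, 192, 191, 188, 186, 183, 176, 167, 159, 153, 146, 144, 141, 138, 134, 127, 118, 114, 113, 114, 112, 114, 116, 126, 133, 136, 138, 142, 141]
32 [192, 192, 191, 191, 191, 186, 180, 172, 164, 153, 144, 141, 139, 134, 128, 120, 117, 116, 116, 115, 117, 119, 125, 130, 134, 136, 137, 137, 139, 142]
```

```bash
python3 -m jog '[{"grip":4.4,"dx":0,"dy":0,"dz":-0.2,"spin":0},{"grip":4.4,"dx":0,"dy":0.3,"dz":-0.2,"spin":0},{"grip":4.4,"dx":0,"dy":0.6,"dz":-0.2,"spin":0},{"grip":4.4,"dx":0,"dy":0.8,"dz":-0.2,"spin":0},{"grip":4.4,"dx":0,"dy":0.8,"dz":-0.2,"spin":0}]' 25;  python3 -c "
from rk import *
print(inrack(monitor.read_state()['eef_pos']),monitor.read_state()['moment'].round(3))"
```

```text
clock: 27.35
eef_pos: [477.7, -259.1, 39.7]
eef_rot: [-1.576, 0.003, 1.727]
wrist_force: [2.7, 4.3, 23.2]
finger_gap: 49.0
[ 2.5 -1.3 39.7] [ 1.154 -0.669  0.047]
```

A 23 N catch on a fin, pushing toward +x, so the foot is on the −x fin. I'll raise 5 mm, move a few mm to +x, and try again.

```bash
python3 -m jog '[{"grip":4.4,"dx":0,"dy":-0.6,"dz":0,"spin":0},{"grip":4.4,"dx":0,"dy":-0.8,"dz":0,"spin":0}]' 25; python3 prof.py | head -8 | cut -c1-150;  python3 -m jog '[{"grip":4.4,"dx":0,"dy":0,"dz":-0.5,"spin":0},{"grip":4.4,"dx":0,"dy":0.2,"dz":-0.5,"spin":0},{"grip":4.4,"dx":0,"dy":0.5,"dz":-0.5,"spin":0},{"grip":4.4,"dx":0,"dy":0.8,"dz":-0.5,"spin":0},{"grip":4.4,"dx":0,"dy":0.8,"dz":-0.5,"spin":0}]' 25;  python3 -c "
from rk import *
print(inrack(monitor.read_state()['eef_pos']),monitor.read_state()['moment'].round(3))"
```

```text
clock: 27.6
eef_pos: [475.2, -258.4, 45.0]
eef_rot: [-1.571, -0.0, 1.727]
wrist_force: [0.3, 0.5, -3.1]
finger_gap: 49.1
27.6 [ 0.1 -0.2 45. ] [ 0.3  0.5 -3.1] 49.11785742049914
100 [93, 130, 163, 183, 191, 193, 191, 186, 177, 168, 156, 146, 143, 140, 141, 143, 145, 145, 145, 146, 147, 146, 145, 140, 134, 126, 119, 121, 140, 1
92 [193, 194, 194, 192, 190, 190, 187, 181, 176, 167, 158, 147, 142, 138, 140, 142, 143, 144, 143, 139, 134, 126, 119, 125, 145, 173, 185, 190, 191, 1
85 [193, 193, 194, 192, 192, 191, 188, 180, 174, 165, 158, 147, 142, 137, 138, 135, 135, 129, 121, 120, 133, 153, 172, 180, 183, 184, 184, 177, 164, 1
78 [192, 193, 193, 192, 191, 189, 187, 181, 174, 163, 155, 147, 139, 131, 123, 116, 121, 129, 137, 146, 154, 160, 163, 163, 158, 148, 140, 133, 132, 1
70 [193, 193, 192, 193, 191, 190, 187, 181, 174, 163, 153, 142, 133, 130, 126, 122, 126, 135, 140, 144, 145, 144, 139, 138, 135, 133, 131, 132, 132, 1
64 [195, 193, 193, 193, 191, 191, 186, 180, 173, 166, 153, 141, 129, 123, 123, 129, 137, 140, 142, 143, 142, 141, 137, 134, 134, 132, 130, 129, 124, 1
58 [193, 193, 192, 192, 191, 190, 187, 178, 171, 158, 147, 137, 132, 127, 135, 138, 142, 143, 143, 140, 139, 136, 134, 132, 129, 123, 116, 112, 113, 1
clock: 28.28
eef_pos: [480.4, -257.7, 36.7]
eef_rot: [-1.571, 0.0, 1.727]
wrist_force: [3.8, -0.7, -4.9]
finger_gap: 48.7
[ 5.4 -0.3 36.7] [-0.015 -0.815  0.04 ]
```

It went in. Continuing down.

```bash
python3 -m jog '[{"grip":4.4,"dx":0,"dy":0.3,"dz":0,"spin":0},{"grip":4.4,"dx":0,"dy":0.6,"dz":0,"spin":0},{"grip":4.4,"dx":0,"dy":0.6,"dz":0,"spin":0}]' 25;  python3 -c "
from rk import *
print(inrack(monitor.read_state()['eef_pos']),monitor.read_state()['moment'].round(3))"; python3 prof.py | tail -n +3| cut -c1-150
```

```text
clock: 28.65
eef_pos: [480.3, -257.7, 30.7]
eef_rot: [-1.571, 0.0, 1.727]
wrist_force: [5.7, -0.4, -4.7]
finger_gap: 49.0
[ 5.3 -0.3 30.7] [ 0.075 -1.129  0.122]
92 [66, 66, 66, 65, 64, 66, 73, 95, 130, 162, 177, 180, 172, 162, 149, 143, 140, 142, 139, 137, 134, 126, 117, 114, 118, 122, 120, 114, 111, 112]
85 [64, 65, 72, 93, 127, 162, 183, 190, 189, 186, 181, 172, 161, 149, 143, 135, 131, 126, 118, 113, 115, 120, 120, 115, 112, 110, 111, 111, 117, 134]
78 [121, 156, 180, 192, 192, 192, 193, 190, 189, 182, 177, 170, 160, 147, 134, 121, 119, 119, 119, 116, 111, 111, 112, 111, 113, 123, 148, 174, 186, 1
70 [193, 193, 193, 193, 194, 193, 191, 189, 188, 183, 178, 169, 160, 144, 133, 119, 113, 107, 109, 110, 110, 118, 133, 155, 169, 176, 180, 182, 179, 1
64 [192, 193, 192, 193, 193, 193, 191, 190, 188, 186, 176, 165, 153, 142, 130, 122, 114, 112, 113, 118, 130, 144, 153, 158, 162, 163, 161, 150, 140, 1
58 [194, 193, 193, 193, 191, 192, 193, 191, 187, 182, 177, 168, 155, 143, 129, 120, 117, 118, 127, 133, 139, 144, 148, 149, 147, 143, 138, 137, 136, 1
52 [193, 193, 193, 193, 193, 193, 192, 191, 188, 182, 175, 165, 158, 143, 134, 128, 125, 126, 131, 138, 141, 143, 144, 141, 139, 136, 134, 138, 146, 1
46 [194, 192, 192, 193, 193, 192, 192, 192, 189, 185, 175, 166, 155, 147, 136, 129, 127, 132, 135, 140, 142, 142, 141, 139, 136, 136, 138, 140, 143, 1
40 [193, 192, 193, 192, 193, 192, 192, 189, 185, 182, 177, 167, 155, 143, 138, 134, 138, 140, 143, 144, 143, 142, 137, 135, 134, 134, 137, 140, 141, 1
36 [192, 191, 192, 193, 192, 192, 190, 189, 187, 185, 175, 166, 155, 150, 144, 142, 141, 144, 143, 142, 139, 135, 134, 132, 134, 137, 138, 138, 140, 1
32 [193, 194, 193, 192, 193, 193, 192, 190, 188, 181, 177, 169, 162, 152, 146, 144, 143, 140, 140, 139, 136, 134, 133, 135, 136, 137, 138, 140, 141, 1
```

```bash
python3 -m jog '[{"grip":4.4,"dx":0,"dy":0.1,"dz":-0.2,"spin":0},{"grip":4.4,"dx":0,"dy":0.4,"dz":-0.25,"spin":0},{"grip":4.4,"dx":0,"dy":0.7,"dz":-0.25,"spin":0},{"grip":4.4,"dx":0,"dy":0.7,"dz":-0.25,"spin":0}]' 25;  python3 -c "
from rk import *
print(inrack(monitor.read_state()['eef_pos']),monitor.read_state()['moment'].round(3))"
```

```text
clock: 29.2
eef_pos: [481.8, -257.3, 23.4]
eef_rot: [-1.569, -0.001, 1.727]
wrist_force: [-5.8, -2.0, -0.4]
finger_gap: 49.0
[ 6.8 -0.1 23.4] [-0.094  0.858  0.077]
```

```bash
python3 -m jog '[{"grip":4.4,"dx":0,"dy":0.2,"dz":0.1,"spin":0},{"grip":4.4,"dx":0,"dy":0.4,"dz":0.1,"spin":0},{"grip":4.4,"dx":0,"dy":0.5,"dz":0.1,"spin":0},{"grip":4.4,"dx":0,"dy":0.5,"dz":0.1,"spin":0}]' 25;  python3 -c "
from rk import *
print(inrack(monitor.read_state()['eef_pos']),monitor.read_state()['moment'].round(3))"; python3 prof.py | tail -n +4| cut -c1-150
```

```text
clock: 29.7
eef_pos: [481.5, -257.5, 19.1]
eef_rot: [-1.571, -0.0, 1.727]
wrist_force: [-6.0, 0.7, 5.2]
finger_gap: 48.9
[ 6.5 -0.3 19.1] [0.165 0.839 0.114]
85 [72, 71, 67, 66, 65, 64, 65, 65, 67, 65, 73, 94, 128, 151, 156, 153, 144, 131, 122, 115, 118, 120, 120, 115, 113, 111, 111, 111, 111, 112]
78 [64, 66, 64, 64, 65, 66, 72, 95, 128, 161, 178, 179, 174, 159, 142, 126, 120, 120, 119, 115, 112, 111, 109, 110, 112, 112, 114, 123, 145, 167]
70 [65, 68, 79, 109, 144, 174, 186, 190, 189, 186, 182, 172, 162, 146, 136, 126, 119, 111, 110, 109, 110, 112, 113, 124, 145, 166, 184, 187, 188, 188]
64 [116, 153, 179, 189, 193, 192, 192, 191, 190, 188, 180, 171, 161, 149, 134, 124, 113, 111, 110, 114, 124, 142, 161, 174, 182, 184, 185, 181, 170, 1
58 [190, 193, 193, 194, 194, 193, 193, 190, 188, 186, 181, 170, 157, 144, 135, 125, 120, 122, 131, 142, 155, 162, 168, 172, 170, 165, 153, 143, 139, 1
52 [194, 194, 193, 194, 193, 192, 192, 191, 188, 184, 178, 170, 162, 148, 139, 132, 129, 129, 137, 145, 149, 151, 151, 148, 144, 142, 141, 143, 148, 1
46 [194, 194, 193, 193, 194, 192, 192, 190, 189, 185, 178, 170, 163, 154, 138, 131, 124, 130, 132, 139, 142, 144, 144, 142, 142, 142, 141, 144, 146, 1
40 [194, 193, 193, 192, 192, 192, 192, 193, 190, 185, 181, 172, 160, 147, 138, 130, 133, 134, 138, 140, 143, 145, 144, 141, 140, 138, 140, 141, 141, 1
36 [193, 192, 192, 194, 194, 194, 191, 192, 189, 186, 179, 171, 159, 150, 139, 137, 131, 135, 138, 142, 143, 143, 141, 138, 139, 140, 139, 140, 139, 1
32 [193, 194, 194, 193, 192, 192, 192, 190, 188, 183, 180, 171, 164, 151, 144, 135, 138, 139, 141, 140, 143, 141, 140, 140, 138, 138, 139, 138, 140, 1
```

```bash
python3 -m jog '[{"grip":4.4,"dx":0,"dy":0.1,"dz":0.1,"spin":0},{"grip":4.4,"dx":0,"dy":0.2,"dz":0.2,"spin":0},{"grip":4.4,"dx":0,"dy":0.2,"dz":0.2,"spin":0}]' 25;  python3 -c "
from rk import *
print(inrack(monitor.read_state()['eef_pos']),monitor.read_state()['moment'].round(3))"
```

```text
clock: 30.12
eef_pos: [480.9, -257.8, 18.3]
eef_rot: [-1.574, 0.001, 1.727]
wrist_force: [-1.1, 4.0, 14.2]
finger_gap: 48.7
[ 5.9 -0.5 18.3] [ 1.278 -0.109  0.072]
```

14 N upward with the tips still above the plate means the foot is on the slot floor. I'll release it there, held by the fins, then raise and regrip at mid-height and centre.

```bash
python3 -m jog '[{"grip":5.2,"dx":0,"dy":-0.1,"dz":0,"spin":0},{"grip":5.6,"dx":0,"dy":-0.1,"dz":0,"spin":0},{"grip":6.2,"dx":0,"dy":-0.3,"dz":0,"spin":0},{"grip":6.2,"dx":0,"dy":-1.0,"dz":-0.4,"spin":0},{"grip":6.2,"dx":0,"dy":-1.9,"dz":-0.9,"spin":0},{"grip":6.2,"dx":0,"dy":-1.9,"dz":-1.2,"spin":0},{"grip":6.2,"dx":0,"dy":-1.9,"dz":-1.2,"spin":0}]' 25;  python3 prof.py| cut -c1-150
```

```text
clock: 31.0
eef_pos: [491.7, -255.8, 35.9]
eef_rot: [-1.571, 0.0, 1.727]
wrist_force: [0.4, 0.4, -0.1]
finger_gap: 62.0
31.0 [16.9 -0.2 35.9] [ 0.4  0.4 -0.1] 61.98494729709057
100 [73, 72, 74, 73, 72, 70, 67, 65, 64, 64, 64, 61, 63, 66, 73, 93, 115, 133, 144, 147, 147, 147, 145, 139, 133, 127, 119, 115, 117, 123]
92 [70, 69, 67, 64, 65, 65, 65, 65, 65, 68, 83, 107, 128, 141, 145, 146, 146, 145, 142, 140, 135, 126, 117, 113, 118, 122, 119, 113, 109, 111]
85 [65, 66, 65, 66, 66, 69, 85, 111, 140, 154, 156, 150, 147, 144, 142, 140, 136, 129, 121, 116, 117, 122, 122, 116, 113, 113, 111, 112, 112, 113]
78 [65, 68, 83, 114, 149, 172, 179, 173, 164, 153, 142, 139, 136, 131, 123, 118, 120, 124, 122, 117, 114, 111, 111, 112, 113, 112, 117, 128, 151, 172]
70 [163, 186, 192, 190, 187, 183, 172, 162, 147, 137, 127, 123, 123, 127, 124, 119, 114, 110, 109, 110, 112, 112, 114, 129, 152, 172, 186, 190, 189, 1
64 [191, 192, 191, 189, 184, 178, 169, 161, 148, 137, 132, 122, 116, 111, 110, 110, 110, 111, 110, 113, 126, 149, 171, 182, 187, 187, 188, 178, 166, 1
58 [193, 191, 190, 187, 185, 177, 171, 15
[... 164 characters left out ...]
123, 117, 110, 112, 117, 125, 134, 139, 146, 152, 157, 159, 157, 147, 144, 141, 141, 146, 151, 1
46 [192, 191, 190, 189, 183, 176, 169, 160, 147, 130, 122, 117, 120, 123, 124, 128, 130, 138, 141, 143, 143, 143, 142, 142, 142, 143, 143, 145, 147, 1
40 [194, 192, 189, 188, 186, 178, 170, 152, 140, 134, 131, 127, 125, 124, 126, 129, 133, 136, 139, 141, 143, 143, 144, 142, 141, 142, 140, 140, 141, 1
36 [192, 192, 191, 188, 183, 174, 163, 156, 149, 139, 134, 126, 124, 124, 127, 131, 134, 138, 141, 142, 142, 143, 141, 140, 138, 139, 139, 139, 140, 1
32 [192, 191, 189, 186, 181, 176, 169, 160, 149, 137, 127, 127, 125, 127, 129, 134, 139, 140, 141, 145, 142, 141, 139, 139, 139, 138, 138, 138, 137, 1
```

```bash
python3 -m jog '[{"grip":6.0,"dx":0,"dy":0,"dz":0.25,"spin":0},{"grip":5.5,"dx":0,"dy":0,"dz":0.25,"spin":0},{"grip":5.0,"dx":0,"dy":0,"dz":0.25,"spin":0},{"grip":4.5,"dx":0,"dy":0,"dz":0.25,"spin":0},{"grip":4.5,"dx":0,"dy":0,"dz":0.25,"spin":0},{"grip":4.5,"dx":0,"dy":-0.3,"dz":0.25,"spin":0},{"grip":4.5,"dx":0,"dy":-0.6,"dz":0.25,"spin":0},{"grip":4.5,"dx":0,"dy":-0.6,"dz":0.25,"spin":0}]' 12;  python3 prof.py| cut -c1-150 | tail -n +5
```

```text
clock: 32.05
eef_pos: [489.2, -256.3, 42.2]
eef_rot: [-1.571, 0.0, 1.727]
wrist_force: [-0.1, -0.6, -2.6]
finger_gap: 49.7
78 [184, 191, 192, 192, 193, 193, 193, 192, 193, 194, 193, 192, 187, 184, 177, 169, 155, 141, 131, 123, 114, 113, 113, 112, 125, 148, 171, 185, 188, 1
70 [193, 193, 193, 193, 193, 194, 192, 191, 193, 192, 191, 190, 188, 183, 177, 166, 153, 139, 130, 120, 126, 145, 168, 178, 184, 185, 187, 178, 165, 1
64 [192, 194, 195, 194, 193, 194, 193, 194, 194, 192, 191, 191, 189, 182, 175, 167, 157, 148, 150, 156, 163, 171, 172, 175, 172, 160, 149, 143, 139, 1
58 [194, 193, 193, 192, 194, 193, 192, 194, 193, 193, 192, 190, 188, 187, 177, 170, 161, 157, 151, 153, 151, 155, 150, 147, 145, 141, 140, 140, 141, 1
52 [196, 195, 194, 193, 194, 194, 192, 191, 192, 193, 192, 190, 187, 183, 178, 169, 161, 150, 147, 142, 142, 143, 142, 142, 140, 140, 141, 142, 151, 1
46 [193, 194, 193, 193, 192, 194, 194, 194, 192, 193, 192, 192, 188, 183, 175, 167, 161, 152, 144, 142, 140, 140, 139, 139, 141, 142, 142, 145, 147, 1
40 [194, 193, 193, 193, 192, 193, 193, 193, 192, 192, 193, 190, 186, 183, 177, 169, 157, 149, 145, 142, 140, 141, 140, 140, 141, 138, 141, 141, 142, 1
36 [192, 193, 193, 192, 194, 192, 191, 193, 194, 194, 192, 190, 188, 183, 175, 166, 160, 153, 146, 144, 143, 141, 141, 138, 139, 140, 141, 142, 140, 1
32 [193, 194, 196, 194, 193, 193, 193, 193, 192, 193, 193, 191, 188, 181, 176, 169, 160, 151, 148, 145, 143, 141, 139, 139, 139, 141, 140, 138, 139, 1
```

A good grip now: gap 49.7 mm, sample 6 mm off the floor. I'll press it gently against the −x fin to square it up.

```bash
python3 -m jog '[{"grip":4.5,"dx":0,"dy":0,"dz":0.15,"spin":0},{"grip":4.5,"dx":0,"dy":0,"dz":0.3,"spin":0},{"grip":4.5,"dx":0,"dy":0,"dz":0.4,"spin":0},{"grip":4.5,"dx":0,"dy":0,"dz":0.4,"spin":0}]' 12 | tail -n 4; python3 -m jog '[{"grip":4.5,"dx":0,"dy":0,"dz":0.15,"spin":0},{"grip":4.5,"dx":0,"dy":0,"dz":0.2,"spin":0},{"grip":4.5,"dx":0,"dy":0,"dz":0.2,"spin":0}]'| tail -n 4;  python3 prof.py| cut -c1-150 | head -6
```

```text
eef_pos: [485.4, -256.9, 42.2]
eef_rot: [-1.571, 0.0, 1.727]
wrist_force: [4.2, 1.6, -0.6]
finger_gap: 49.6
eef_pos: [483.3, -257.3, 42.1]
eef_rot: [-1.571, 0.0, 1.727]
wrist_force: [3.6, 1.2, -0.4]
finger_gap: 49.7
32.975 [ 8.3 -0.4 42.1] [ 3.6  1.2 -0.4] 49.71491675245096
100 [66, 65, 65, 65, 64, 67, 87, 120, 156, 181, 186, 181, 173, 164, 150, 144, 138, 140, 142, 143, 144, 144, 143, 139, 134, 127, 118, 115, 118, 123]
92 [68, 74, 101, 138, 171, 185, 191, 192, 190, 186, 179, 178, 167, 159, 149, 142, 137, 140, 137, 136, 131, 124, 117, 114, 117, 121, 116, 114, 117, 137
85 [169, 186, 192, 193, 193, 193, 193, 192, 191, 187, 183, 175, 167, 159, 149, 140, 133, 126, 117, 113, 115, 119, 121, 114, 117, 128, 153, 171, 180, 1
78 [192, 193, 194, 193, 193, 192, 192, 191, 191, 188, 184, 175, 166, 153, 142, 128, 121, 120, 119, 114, 111, 122, 142, 166, 178, 183, 185, 184, 175, 1
70 [192, 191, 193, 193, 193, 192, 193, 191, 189, 187, 185, 174, 164, 150, 140, 127, 121, 121, 138, 160, 175, 180, 184, 181, 173, 160, 149, 142, 140, 1
```

```bash
python3 -m jog '[{"grip":4.5,"dx":0,"dy":0,"dz":0.15,"spin":0},{"grip":4.5,"dx":0,"dy":0,"dz":0.2,"spin":0},{"grip":4.5,"dx":0,"dy":0,"dz":0.2,"spin":0}]' | tail -n 4; python3 -m jog '[{"grip":4.5,"dx":0,"dy":0,"dz":0.15,"spin":0},{"grip":4.5,"dx":0,"dy":0,"dz":0.2,"spin":0},{"grip":4.5,"dx":0,"dy":0,"dz":0.2,"spin":0}]'| tail -n 4;  python3 prof.py| cut -c1-150 | tail -n +5
```

```text
eef_pos: [481.2, -257.6, 42.0]
eef_rot: [-1.571, 0.0, 1.727]
wrist_force: [3.8, -0.5, -0.8]
finger_gap: 49.6
eef_pos: [479.2, -257.9, 41.9]
eef_rot: [-1.571, 0.0, 1.727]
wrist_force: [4.0, -0.2, -0.6]
finger_gap: 50.0
78 [193, 194, 194, 192, 193, 191, 189, 186, 185, 177, 170, 156, 145, 136, 127, 117, 116, 118, 122, 127, 147, 166, 177, 183, 181, 178, 169, 156, 147, 1
70 [193, 194, 192, 191, 192, 191, 191, 188, 183, 177, 167, 153, 142, 134, 128, 126, 143, 160, 172, 177, 179, 177, 171, 156, 147, 146, 145, 143, 144, 1
64 [194, 194, 193, 192, 192, 192, 190, 188, 181, 175, 166, 159, 146, 144, 145, 154, 159, 164, 165, 161, 154, 150, 146, 146, 144, 146, 144, 143, 143, 1
58 [194, 193, 192, 193, 194, 192, 191, 187, 184, 176, 166, 155, 152, 146, 148, 147, 147, 146, 146, 146, 146, 145, 144, 144, 145, 143, 144, 144, 144, 1
52 [193, 193, 192, 191, 191, 191, 189, 185, 181, 177, 167, 159, 150, 144, 140, 140, 142, 144, 145, 146, 146, 145, 144, 145, 143, 143, 143, 148, 153, 1
46 [193, 192, 192, 192, 192, 191, 190, 188, 181, 176, 167, 161, 150, 144, 141, 140, 141, 144, 147, 146, 146, 147, 144, 144, 143, 144, 146, 148, 149, 1
40 [193, 193, 194, 193, 193, 191, 190, 187, 184, 175, 166, 158, 152, 144, 142, 140, 144, 146, 146, 145, 142, 143, 142, 142, 142, 142, 143, 142, 141, 1
36 [195, 193, 191, 191, 191, 191, 189, 188, 182, 178, 169, 161, 151, 146, 143, 143, 143, 145, 145, 144, 145, 143, 143, 142, 142, 140, 138, 136, 140, 1
32 [192, 192, 193, 192, 192, 191, 190, 187, 184, 177, 168, 157, 148, 144, 142, 144, 143, 144, 145, 145, 143, 143, 144, 142, 137, 135, 137, 136, 139, 1
```

```bash
cat > top.py <<'E'
from rk import *
import sys
c=cam("scene"); g=c["color"].astype(np.float32).mean(2); e=monitor.read_state()["eef_pos"]; print(inrack(e))
def pr(x0,x1,y,z):
    xs=np.arange(x0,x1,1.); q=proj(c,[rack(x,y,z) for x in xs]).astype(np.float32)
    return xs,cv2.remap(g,q[:,:1].T.copy(),q[:,1:].T.copy(),1)[0]
zt=float(sys.argv[1])
for nm,x0,x1,z in (("held",0,36,zt),("held vs 25 lower",0,36,zt-20),("stored b",40,70,58),("stored a",-62,-32,58)):
    for y in (-8,0,8):
        xs,v=pr(x0,x1,y,z); d=np.diff(v); print(nm,y,"rise",xs[d.argmax()]+.5,"fall",xs[d.argmin()]+.5, v.round(0).astype(int).tolist() if y==0 else "")
E
python3 top.py 64
```

```text
[ 4.2 -0.3 41.9]
held -8 rise 11.5 fall 25.5 
held 0 rise 11.5 fall 23.5 [124, 122, 121, 123, 125, 127, 128, 128, 130, 133, 136, 144, 153, 162, 169, 174, 179, 179, 179, 179, 179, 178, 175, 170, 164, 157, 152, 147, 144, 143, 142, 142, 141, 141, 141, 140]
held 8 rise 10.5 fall 25.5 
held vs 25 lower -8 rise 33.5 fall 4.5 
held vs 25 lower 0 rise 33.5 fall 4.5 [177, 175, 172, 168, 162, 156, 151, 146, 144, 143, 141, 141, 141, 140, 140, 141, 141, 142, 142, 142, 142, 142, 141, 141, 141, 141, 142, 143, 143, 143, 144, 147, 151, 157, 162, 168]
held vs 25 lower 8 rise 33.5 fall 2.5 
stored b -8 rise 47.5 fall 59.5 
stored b 0 rise 46.5 fall 60.5 [141, 140, 140, 142, 145, 147, 153, 161, 168, 172, 174, 174, 176, 177, 178, 177, 176, 172, 166, 161, 156, 150, 147, 145, 144, 144, 144, 145, 144, 143]
stored b 8 rise 46.5 fall 59.5 
stored a -8 rise -51.5 fall -41.5 
stored a 0 rise -52.5 fall -43.5 [64, 64, 64, 65, 66, 68, 75, 85, 96, 110, 127, 141, 153, 162, 168, 173, 173, 170, 167, 163, 158, 154, 151, 149, 147, 146, 146, 145, 145, 145]
stored a 8 rise -56.5 fall -42.5
```

The held sample's top is centred about 15.5 after correcting by the stored samples (bias about +2.7), so it is nearly upright. One more small push to bring it flat.

```bash
python3 -m jog '[{"grip":4.5,"dx":0,"dy":0,"dz":0.1,"spin":0},{"grip":4.5,"dx":0,"dy":0,"dz":0.15,"spin":0},{"grip":4.5,"dx":0,"dy":0,"dz":0.15,"spin":0}]' | tail -n 4; python3 top.py 64 | head -4
```

```text
eef_pos: [477.7, -258.1, 42.0]
eef_rot: [-1.571, -0.0, 1.727]
wrist_force: [4.3, 0.4, -0.9]
finger_gap: 49.4
[ 2.7 -0.3 41.9]
held -8 rise 11.5 fall 22.5 
held 0 rise 10.5 fall 22.5 [124, 122, 122, 123, 125, 128, 131, 132, 136, 142, 149, 156, 164, 171, 175, 177, 178, 178, 177, 176, 174, 170, 164, 158, 153, 148, 146, 144, 144, 143, 144, 143, 142, 140, 141, 142]
held 8 rise 10.5 fall 23.5
```

```bash
python3 -m jog '[{"grip":4.5,"dx":0,"dy":0,"dz":-0.2,"spin":0},{"grip":4.5,"dx":0,"dy":0.2,"dz":-0.25,"spin":0},{"grip":4.5,"dx":0,"dy":0.4,"dz":-0.25,"spin":0},{"grip":4.5,"dx":0,"dy":0.55,"dz":-0.25,"spin":0},{"grip":4.5,"dx":0,"dy":0.55,"dz":-0.25,"spin":0}]' 12; python3 top.py 58.5 | head -4
```

```text
clock: 34.92
eef_pos: [480.1, -257.6, 36.2]
eef_rot: [-1.57, -0.0, 1.727]
wrist_force: [-0.1, -0.3, -2.6]
finger_gap: 49.9
[ 5.2 -0.3 36.4]
held -8 rise 13.5 fall 25.5 
held 0 rise 12.5 fall 26.5 [128, 128, 125, 122, 118, 115, 113, 114, 114, 116, 122, 129, 138, 148, 157, 165, 171, 176, 179, 180, 181, 180, 178, 176, 171, 165, 160, 154, 149, 144, 143, 143, 142, 142, 141, 142]
held 8 rise 12.5 fall 26.5
```

```bash
python3 -m jog '[{"grip":4.5,"dx":0,"dy":0.1,"dz":0,"spin":0},{"grip":4.5,"dx":0,"dy":0.15,"dz":0,"spin":0},{"grip":4.5,"dx":0,"dy":0.15,"dz":0,"spin":0}]' | tail -n 4;python3 -m jog '[{"grip":4.5,"dx":0,"dy":0.1,"dz":0,"spin":0},{"grip":4.5,"dx":0,"dy":0.1,"dz":0,"spin":0}]' | tail -n 4; python3 top.py 58 | head -4
```

```text
eef_pos: [480.2, -257.7, 35.1]
eef_rot: [-1.571, 0.0, 1.727]
wrist_force: [-1.0, 0.2, -1.5]
finger_gap: 49.4
eef_pos: [480.4, -257.7, 34.8]
eef_rot: [-1.571, 0.0, 1.727]
wrist_force: [-5.2, 2.6, 10.4]
finger_gap: 49.5
[ 5.4 -0.3 34.8]
held -8 rise 13.5 fall 26.5 
held 0 rise 14.5 fall 26.5 [126, 125, 124, 121, 118, 116, 115, 114, 114, 115, 118, 122, 130, 138, 147, 156, 165, 173, 176, 178, 178, 179, 179, 178, 175, 171, 165, 159, 153, 149, 146, 143, 142, 142, 142, 142]
held 8 rise 14.5 fall 26.5
```

The sample bottomed out at 10 N, centred near 17.7. Releasing and withdrawing straight up.

```bash
python3 -m jog '[{"grip":4.9,"dx":0,"dy":-0.05,"dz":0,"spin":0},{"grip":5.3,"dx":0,"dy":-0.05,"dz":0,"spin":0},{"grip":6.2,"dx":0,"dy":-0.05,"dz":0,"spin":0},{"grip":6.4,"dx":0,"dy":-0.05,"dz":0,"spin":0},{"grip":6.4,"dx":0,"dy":-2,"dz":0,"spin":0},{"grip":6.4,"dx":0,"dy":-6,"dz":0,"spin":0},{"grip":6.4,"dx":0,"dy":-12,"dz":0,"spin":0},{"grip":6.4,"dx":0,"dy":-16,"dz":8,"spin":0},{"grip":6.4,"dx":0,"dy":-16,"dz":8,"spin":0},{"grip":6.4,"dx":0,"dy":-16,"dz":8,"spin":0}]'; python3 top.py 58; python3 rack.py top
python3 - <<'E'
from rk import *
c=cam("top"); g=c["color"].mean(2).astype(np.float32)
xs=np.arange(-62,64,2.); q=proj(c,[rack(x,0,58) for x in xs]).astype(np.float32); print(cv2.remap(g,q[:,:1].T.copy(),q[:,1:].T.copy(),1)[0].astype(int).tolist())
E
```

```text
clock: 36.9
eef_pos: [400.7, -270.6, 195.1]
eef_rot: [-1.572, 0.002, 1.725]
wrist_force: [1.5, 0.0, -1.2]
finger_gap: 63.9
[-74.7  -0.6 194.2]
held -8 rise 9.5 fall 22.5 
held 0 rise 10.5 fall 23.5 [173, 169, 161, 149, 136, 126, 129, 138, 151, 173, 197, 221, 232, 239, 245, 246, 247, 248, 246, 243, 237, 227, 213, 196, 179, 163, 152, 148, 145, 145, 145, 146, 145, 145, 145, 145]
held 8 rise 9.5 fall 22.5 
held vs 25 lower -8 rise 27.5 fall 2.5 
held vs 25 lower 0 rise 26.5 fall 2.5 [236, 224, 209, 192, 175, 160, 151, 148, 146, 145, 144, 145, 145, 145, 145, 146, 145, 144, 144, 143, 144, 145, 147, 149, 155, 165, 181, 201, 219, 233, 240, 245, 247, 248, 248, 247]
held vs 25 lower 8 rise 26.5 fall 2.5 
stored b -8 rise 45.5 fall 59.5 
stored b 0 rise 45.5 fall 60.5 [144, 145, 147, 152, 162, 175, 196, 217, 233, 240, 244, 247, 248, 248, 247, 246, 244, 237, 226, 210, 191, 172, 158, 150, 145, 144, 144, 143, 144, 144]
stored b 8 rise 46.5 fall 59.5 
stored a -8 rise -56.5 fall -43.5 
stored a 0 rise -55.5 fall -43.5 [54, 56, 60, 69, 81, 95, 110, 125, 138, 150, 160, 167, 172, 173, 174, 174, 173, 171, 168, 161, 155, 151, 149, 146, 144, 143, 144, 145, 144, 143]
stored a 8 rise -56.5 fall -42.5 
bright [454.  229.3] 130 centre58 [ 525.6 -250.4   58. ] len [47.6 10.3] ang [ -80.8 -172.1]
bright [457.1 247.8] 135 centre58 [ 490.5 -254.7   58. ] len [47.8 10.4] ang [ -80.8 -172.1]
plate V [140 141 146]
grey [ 430  220   39   59 1198] centre8 [ 492.3 -255.8    8. ] len [ 67.8 109.3] ang [ -80.1 -171.4]
[54, 58, 69, 106, 122, 122, 123, 119, 104, 72, 78, 85, 93, 87, 81, 92, 94, 91, 81, 83, 91, 92, 91, 89, 89, 96, 126, 136, 134, 124, 111, 138, 129, 128, 128, 141, 179, 189, 188, 190, 180, 143, 135, 123, 110, 139, 139, 140, 119, 100, 147, 148, 122, 110, 158, 188, 188, 187, 180, 149, 115, 130, 140]
```

The sample stands in the slot. Its top is at (490.5, −254.7), with the same angle and width as stored_b, and stored_b hasn't moved. I'll move clear and check stored_a and that everything is at rest.

```bash
python3 -m jog '[{"grip":6.4,"dx":0,"dy":-2,"dz":4,"spin":0},{"grip":6.4,"dx":-4,"dy":-3,"dz":5,"spin":0},{"grip":6.4,"dx":-9,"dy":-3,"dz":5,"spin":0},{"grip":6.4,"dx":-14,"dy":-3,"dz":5,"spin":0},{"grip":6.4,"dx":-19,"dy":-3,"dz":5,"spin":0},{"grip":6.4,"dx":-19,"dy":-3,"dz":5,"spin":0},{"grip":6.4,"dx":-19,"dy":-3,"dz":5,"spin":0}]'; python3 rack.py top; python3 -c "
from rk import *
print(inrack([490.5,-254.7,0]))"
```

```text
clock: 37.92
eef_pos: [404.2, -445.8, 221.7]
eef_rot: [-1.545, 0.016, 1.678]
wrist_force: [-0.0, 0.5, 0.6]
finger_gap: 63.7
bright [454.1 229.2] 131 centre58 [ 525.6 -250.6   58. ] len [47.9 10.3] ang [ -80.8 -172.1]
bright [457.  248.2] 133 centre58 [ 489.8 -254.6   58. ] len [47.4 10.4] ang [ -81.1 -172.4]
bright [464.9 283. ] 130 centre58 [ 424.2 -266.2   58. ] len [47.5  9.1] ang [ -81.6 -173. ]
plate V [141 142 148]
grey [ 430  223   46   73 1619] centre8 [ 475.  -258.2    8. ] len [ 67.5 144.6] ang [ -79.8 -171.1]
[15.9  1.1  0. ]
```

All three samples stand parallel and the stored two are where they were. Handing in.

```bash
python3 -c "
from cell import ticket; print(ticket.sign_off())"
```

```text
the job is handed in; nothing more can be done
None
```

I handed in with the sample standing in the empty slot at rack x = +17, at about 38 s of the 54 s allowed. The verdict isn't reported, so the checks below are my own.

**What I did**
- **Tipping:** I pried the sample up through the pocket and pushed it over onto the lid. It fell back into the mould once, and the second try held. It stayed leaning with nothing touching it while I withdrew and turned the tool.
- **Racking:** I picked it up by its side edges and put its foot in the slot. I then let go briefly, regripped it at mid-height, squared it against a fin, lowered it until it met the slot floor (about 10 N) and released it.

**Last checks (top camera, arm clear)**
- **Sample:** it stands at about rack x = +16, parallel to the stored ones, and its top looks the same width as theirs.
- **Stored samples:** both are within 0.3 mm of where they started.

**What didn't go to plan**
- **Lean:** the sample seems to have leaned with its foot on top of the mould's back wall, not on the cavity floor. That made the first grip a shallow one on its lower edge.
- **Early release:** because of that grip, I let go once before the final placing. Its foot was on the slot floor by then, but the sample was still tilted by about 15°.
- **Contacts:** I caught a rack fin with 23 N on the way in. I also met about 18 N near the lid, and I couldn't tell whether it was the gripper or the sample touching it.
- **Camera offset:** the side camera reads 2–3 mm off the top camera at the rack. I corrected for this using the stored samples.

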